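# Rack the hand scrapers and tally them

## Robot

A 6-joint arm with a two-finger parallel gripper is mounted at the origin on the work surface. World frame = base frame: x ahead of the robot, y to its left, z up, the work surface at z = 0. Lengths are in m, angles in rad, forces in N, time in s.
With the tool pointing down it reaches from about 0.25 to 0.725 m from the base axis. Payload 4 kg.
Tool frame: the origin (TCP) lies at the very end of the fingers, on their centre line; the grasp point (between the pads) lies 19 mm behind it; x points along the fingers, z is the direction in which the jaws open and shut, and the axes are right-handed (so a half turn about x gives the same grasp; the last joint's range is limited). The gripper opens to 85 mm and grips with 20 to 120 N. Pads are 22 mm wide; open, the fingers measure 114 mm over their backs; the gripper's body (76 mm by 85 mm) begins 54 mm behind the grasp point. The pads swing forward as they close: fully open they stand 13 mm farther back than shut.
Start: joints at [-1.158, 0.241, 0.005, 1.335, 0, 1.571], TCP at [0.201, -0.458, 0.231] pointing down, gripper open.
Joint ranges: [-2.72, 2.72], [-1.05, 1.87], [-1.09, 1.28], [-1.99, 2.15], [-1.42, 1.44], [-3.14, 3.14]. Speed limits (rad/s): [2.79, 2.79, 3.14, 3.14, 3.14, 3.14].

## Interface

Orientations are given as a unit quaternion [x, y, z, w].
In Python, from workcell import bot gives the robot as it stands.
- The arm moves only by the tool apply_moves, never from a script. Its argument "targets" is one flat list of numbers, 7 for each row, row after row: the shift along the tool's x, y, z in units of 25 cm (1.0 is 25 cm), then the turn, a rotation vector about the tool's x, y, z in units of 0.5 rad (1.0 is 0.5 rad), then the opening, from 0 (shut) to 1 (fully open). In form: [tx, ty, tz, wx, wy, wz, claw, tx, ty, tz, wx, wy, wz, claw, ...]. A call has 1 to 12 rows; each row is the pose to reach, as a shift and turn from the pose commanded when the call began, along the tool's axes at that moment; what a row does not reach only later rows make up. A row lasts 1/12 s, in which the tool goes at most 41.7 mm and 7.16 degrees, less where a joint would pass 70% of its speed; a pose out of reach is approached as far as the arm can. A call with a number of a shift or a turn outside -1 to 1 is refused whole. A call with a gripper value outside its range is refused whole. The fingers move at their own pace and stop on an object; the grip force is fixed at half the most. Time passes only in rows, so rows that repeat a pose let the fingers close. It gives the time, the measured TCP pose, the force and the opening at its end, in the units of the state.
- bot.get_obs(): the state, without advancing time (a new reading comes with each control period).
- bot.camera(name): name is "side" or "top"; returns (picture, depth): 400x640x3 uint8, red, green, blue; 400x640 float32, m along the optical axis (not along the pixel's ray), 0 where there is no reading.
- bot.camera_params(name): a dict with "fx", "fy", "cx", "cy" (pixels), "dist" ([k1, k2, p1, p2, k3] as OpenCV has them; the pictures are not rectified), "T" (4x4, takes a point from camera to world coordinates). Camera axes: x right, y up, looking along -z (the intrinsics and any distortion apply to the point x, -y, -z); pixel columns grow to the right and rows downward; lengths in m; the calibration is good to about 2 mm. A picture is of the moment at which its call begins. camera_params takes no time and is no camera call.
- bot.job_done(): hands the job in, once; it reports no verdict.
The state is a dict: "clock": time; "joint_pos": joint angles; "joint_vel": joint speeds; "tau": joint torques, N m; "eef_pos": TCP position; "tool_rot": TCP orientation; "ft_force": force on the tool from outside, world axes, zero at the start; "ft_torque": the same for the moment, N m; "grip_width": finger opening in m.
Only numpy, scipy, OpenCV 4.12 (cv2) and the standard library are available. Lean on these libraries where they do the work, as an engineer would, in place of code of your own. Each camera call takes 0.05 s, during which the arm holds its last target.

## Task

Lift the yellow dust cover off the scraper rack and lay it right way up on the green mat, centred and lengthwise along it. Then put every scraper on the bench into a slot of its own in the rack, blade first, fully home against the back stop. Once all are in, tally them: swing the counter's lever down to its stop and let it spring right back, one full stroke per scraper (a spare stroke does no harm), and leave the mug, yellow bin and spanner where they are.

Things in the scene. Friction and masses are not known exactly. Their poses are not given: they have to be found in the camera images.
- rack: fixed rack; origin: centre of its underside; x from the handle side to the back stop, z up. Black base 190 (x) x 250 (y) x 12 high. On its far half five wooden fins, x 20..85, tops at z 57, leave four slots along x, open above and in front. Aluminium back stop: face at x 85, top z 57. The bare base x -95..20 is a ledge for the handles, grey strips mark their places
- rack_slot0 (a point): mid-length of a slot's floor, in rack frame x 52.5, y -93, z 12 (rack axes). Slots are 8 wide, 65 long, 45 deep; the other three lie at rack y -31, 31 and 93; any may be used. A scraper home here has its tip at the back stop, its origin at rack x -35, z 12, and its x along rack x
- cover: loose yellow dust cover, 250 g: cap 89 (x) x 250 (y) x 28 high, open below, 3 mm walls; black grip block on top 20 wide (x), 90 long (y), z 28..58. Origin: centre of its lower rim, z up. At the start it caps the rack's fins with 3 mm play or more (origin at rack x 56.5, z 32, same axes): lift straight up 30 to clear
- mat: fixed mat with a green face, 280 (x) x 130 (y) x 3 thick. Origin: centre of its underside; x along its long side
- scraper_blue: scraper, blue handle, one of up to four (may be absent), 160 g, standing by itself on its narrow edge. Handle 90 long (x -45..45) x 28 wide (y) x 34 tall; steel blade 4 thick (y), 34 tall, from x 45 to its tip at x 120. Origin: centre of the handle's underside; x towards the tip, z up
- scraper_red: scraper, red handle, one of up to four (may be absent), 160 g, standing by itself on its narrow edge. Handle 90 long (x -45..45) x 28 wide (y) x 34 tall; steel blade 4 thick (y), 34 tall, from x 45 to its tip at x 120. Origin: centre of the handle's underside; x towards the tip, z up
- scraper_green: scraper, green handle, one of up to four (may be absent), 160 g, standing by itself on its narrow edge. Handle 90 long (x -45..45) x 28 wide (y) x 34 tall; steel blade 4 thick (y), 34 tall, from x 45 to its tip at x 120. Origin: centre of the handle's underside; x towards the tip, z up
- scraper_orange: scraper, orange handle, one of up to four (may be absent), 160 g, standing by itself on its narrow edge. Handle 90 long (x -45..45) x 28 wide (y) x 34 tall; steel blade 4 thick (y), 34 tall, from x 45 to its tip at x 120. Origin: centre of the handle's underside; x towards the tip, z up
- scraper_blue_tip (a point): middle of the blade's tip edge of scraper_blue, 120 ahead of its origin and 17 above its underside; axes as the scraper's
- scraper_red_tip (a point): middle of the blade's tip edge of scraper_red, 120 ahead of its origin and 17 above its underside; axes as the scraper's
- scraper_green_tip (a point): middle of the blade's tip edge of scraper_green, 120 ahead of its origin and 17 above its underside; axes as the scraper's
- scraper_orange_tip (a point): middle of the blade's tip edge of scraper_orange, 120 ahead of its origin and 17 above its underside; axes as the scraper's
- counter: fixed blue tally counter, 75 (x) x 80 (y) x 72 high on a 110 x 110 foot plate. Origin: under its middle, front towards -x (the robot's side). The lever hinges about the counter's y axis at x -12, z 88 in this frame; its arm reaches out over the front (towards -x)
- lever (a joint): tally lever angle: 0 at rest, arm 0.87 rad above level; grows as the lever is pressed down; 0.83 at its stop (arm 0.04 above level). A spring brings it back to 0 when let go; pressing at the grip takes about 1.5 N at the start and 6 N at the stop
- lever_grip (a point): centre of the red cross-bar at the lever's free end (50 long along the counter's y, 18 thick), 90 from the hinge axis; its x axis runs along the arm, from the grip towards the hinge
- mug: black mug, 76 across, 90 high, bystander. Origin: centre of its underside
- chip_bin: small yellow open bin 110 x 85 x 45 high, bystander. Origin: centre of its underside
- spanner: steel wrench lying beyond the rack, bystander. Origin: centre of its underside
Mind the look-alikes: they are no part of the job. Of the things like the scraper_green, leave any that is pink; of the rest the larger one is meant. Of the things that look like the scraper_orange, take the one that is farthest to the robot's left at the start.

How it is judged:
On the way, in this order (a step that is already met when the one before it is completed fails the run):
1. the dust cover lies right way up on the green mat, lined up along it (x of cover in the frame of mat between -0.03 and 0.03 m and y of cover in the frame of mat between -0.03 and 0.03 m and z of cover in the frame of mat between -0.002 and 0.008 m and angle between cover's own z axis and vertical below 0.1 rad and angle between the y axis of cover and the x axis of mat, either way round below 0.2 rad), for 0.2 s.
2. every scraper that is here is home in a slot of the rack: blade on the slot's floor, tip within 12 mm of the back stop (x of scraper_blue_tip in the frame of rack between 0.073 and 0.092 m and y of scraper_blue_tip in the frame of rack between -0.115 and 0.115 m and z of scraper_blue_tip in the frame of rack between 0.02 and 0.037 m and angle between the x axis of each of scraper_blue, scraper_red, scraper_green, scraper_orange and the x axis of rack, either way round below 0.12 rad and angle between each of scraper_blue, scraper_red, scraper_green, scraper_orange's own z axis and vertical below 0.1 rad and x of scraper_red_tip in the frame of rack between 0.073 and 0.092 m and y of scraper_red_tip in the frame of rack between -0.115 and 0.115 m and z of scraper_red_tip in the frame of rack between 0.02 and 0.037 m and x of scraper_green_tip in the frame of rack between 0.073 and 0.092 m and y of scraper_green_tip in the frame of rack between -0.115 and 0.115 m and z of scraper_green_tip in the frame of rack between 0.02 and 0.037 m and x of scraper_orange_tip in the frame of rack between 0.073 and 0.092 m and y of scraper_orange_tip in the frame of rack between -0.115 and 0.115 m and z of scraper_orange_tip in the frame of rack between 0.02 and 0.037 m), for 0.2 s.
3. for the blue scraper: the tally lever is swung down to within 0.07 rad of its stop (lever arm level) (angle between the x axis of lever_grip and the z axis of scraper_blue, either way round above 1.46 rad), for 0.05 s.
4. for the blue scraper: the lever has sprung back up to rest (arm 0.70 rad from upright; within 0.08) (angle between the x axis of lever_grip and the z axis of scraper_blue, either way round below 0.78 rad), for 0.1 s.
5. for the red scraper: the tally lever is swung down to within 0.07 rad of its stop (lever arm level) (angle between the x axis of lever_grip and the z axis of scraper_red, either way round above 1.46 rad), for 0.05 s.
6. for the red scraper: the lever has sprung back up to rest (arm 0.70 rad from upright; within 0.08) (angle between the x axis of lever_grip and the z axis of scraper_red, either way round below 0.78 rad), for 0.1 s.
7. for the green scraper: the tally lever is swung down to within 0.07 rad of its stop (lever arm level) (angle between the x axis of lever_grip and the z axis of scraper_green, either way round above 1.46 rad), for 0.05 s.
8. for the green scraper: the lever has sprung back up to rest (arm 0.70 rad from upright; within 0.08) (angle between the x axis of lever_grip and the z axis of scraper_green, either way round below 0.78 rad), for 0.1 s.
9. for the orange scraper: the tally lever is swung down to within 0.07 rad of its stop (lever arm level) (angle between the x axis of lever_grip and the z axis of scraper_orange, either way round above 1.46 rad), for 0.05 s.
10. for the orange scraper: the lever has sprung back up to rest (arm 0.70 rad from upright; within 0.08) (angle between the x axis of lever_grip and the z axis of scraper_orange, either way round below 0.78 rad), for 0.1 s.
At the end, for the whole second after the job is handed in: Each scraper present stands in a slot, tip within 12 mm of the back stop, down within 8 mm, in line within 0.12 rad; cover upright on the mat, centre within 30 mm each way, along it within 0.2 rad; lever within 0.08 rad of rest; all still and released (all of step 1 and all of step 2 and value of joint lever below 0.08 rad and linear speed of each of scraper_blue, scraper_red, scraper_green, scraper_orange, cover below 0.02 m/s); the robot touches nothing.
It fails at once if the mug is moved more than 30 mm (distance of mug from where it was at the start of the episode above 0.03 m).
It fails at once if the chip bin is moved more than 30 mm (distance of chip_bin from where it was at the start of the episode above 0.03 m).
It fails at once if the spanner is moved more than 30 mm (distance of spanner from where it was at the start of the episode above 0.03 m).
Of scraper_blue, scraper_red, scraper_green, scraper_orange only 2 to 4 are there at a start; the rules pass over those that are not, and their reading is None.
At some moment in a run one of scraper_blue, scraper_red, scraper_green, scraper_orange may be knocked a few centimetres aside while the robot is not near it.
It also fails if it takes over 210 s, if anything falls off the work surface, if the arm or the gripper's body presses on something with over 40 N, if the wrist force passes 120 N, or if a joint passes its speed limit or range.

## Working session

There is one attempt and no reset: what is moved stays moved. The work goes in short steps, Python scripts to look and compute and a tool call to move; the robot and the scene stay as the last step left them, time stands still between calls to the robot, and variables do not carry over. Pictures are saved under pics/ and viewed, and the job is handed in when it is done.

Besides the shell and the picture viewer there is one more tool, called after "Emit:" as name(argument=value, ...), one argument or row to a line, values as JSON. apply_moves: Moves the arm, as the interface text tells. Its arguments: {"type":"object","properties":{"targets":{"type":"array"}},"required":["targets"]}

```bash
mkdir -p pics; ls
python3 - <<'E'
from workcell import bot
import cv2,numpy as np
np.set_printoptions(precision=4,suppress=True)
o=bot.get_obs();print(o)
for n in("top","side"):
    p,d=bot.camera(n);cv2.imwrite(f"pics/{n}0.png",p[:,:,::-1]);np.savez(f"{n}0.npz",p=p,d=d)
    print(n,bot.camera_params(n))
E
```

```text
pics
{'clock': 0.0, 'joint_pos': array([-1.158 ,  0.2414,  0.0037,  1.3352, -0.    ,  1.5708]), 'joint_vel': array([ 0.0002,  0.0002, -0.0009,  0.0012,  0.0006, -0.0003]), 'tau': array([  0.0009, -37.2317,  25.2408,   0.0168,  -0.    ,  -0.    ]), 'eef_pos': array([ 0.2003, -0.4574,  0.2304]), 'tool_rot': array([ 0.3873,  0.5925, -0.3865,  0.5912]), 'ft_force': array([-0.0432,  0.4151, -0.9649]), 'ft_torque': array([ 0.0486, -0.0561,  0.038 ]), 'grip_width': 0.0856204054590784}
top {'fx': 504.27685437321617, 'fy': 504.27685437321617, 'cx': 311.26235404612953, 'cy': 199.2599709042667, 'dist': array([0.0506, 0.    , 0.    , 0.    , 0.    ]), 'T': array([[ 0.0243,  0.9915, -0.1276,  0.3264],
       [-0.9997,  0.024 , -0.0039, -0.1448],
       [-0.0008,  0.1277,  0.9918,  1.8611],
       [ 0.    ,  0.    ,  0.    ,  1.    ]])}
side {'fx': 475.37818984655473, 'fy': 475.37818984655473, 'cx': 312.24936287815166, 'cy': 202.66941296916687, 'dist': array([-0.132,  0.   ,  0.   ,  0.   ,  0.   ]), 'T': array([[-0.6458,  0.5642, -0.5145, -0.1583],
       [-0.7634, -0.4649,  0.4484,  0.5094],
       [ 0.0137,  0.6823,  0.7309,  1.1639],
       [ 0.    ,  0.    ,  0.    ,  1.    ]])}
```

View pics/top0.png

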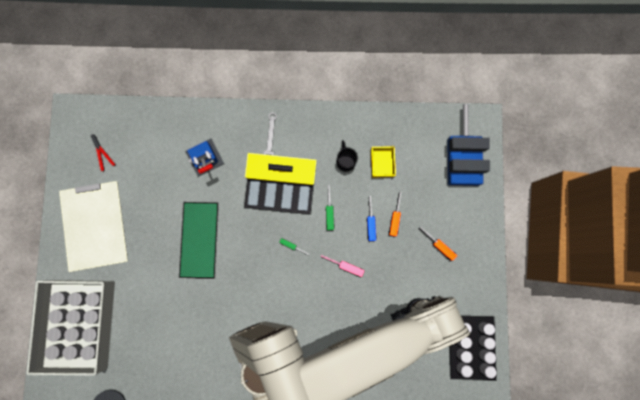

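View pics/side0.png

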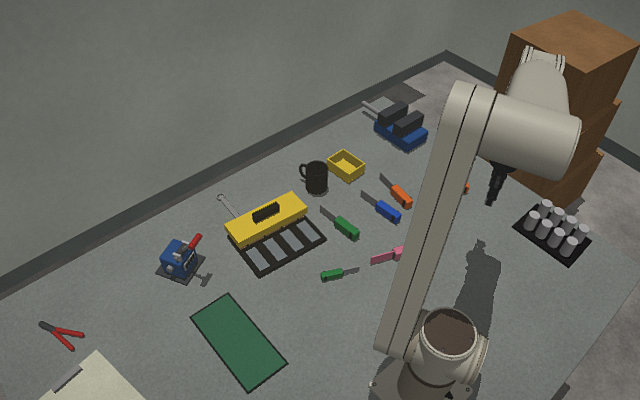

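```bash
cat > h.py <<'E'
import cv2,numpy as np
from workcell import bot
np.set_printoptions(precision=4,suppress=True)
def ray(n,uv):
    c=bot.camera_params(n);K=np.array([[c['fx'],0,c['cx']],[0,c['fy'],c['cy']],[0,0,1]])
    q=cv2.undistortPoints(np.float64(uv).reshape(-1,1,2),K,c['dist']).reshape(-1,2)
    d=np.c_[q[:,0],-q[:,1],-np.ones(len(q))]
    return c['T'][:3,3],d@c['T'][:3,:3].T
def onz(n,uv,z):
    o,d=ray(n,uv);return o+d*((z-o[2])/d[:,2])[:,None]
def cloud(n,d,m=None):
    v,u=np.nonzero((d>0)&(m if m is not None else True))
    o,r=ray(n,np.c_[u,v]);return o+r*d[v,u][:,None],np.c_[u,v]
def grab(n,tag):
    p,d=bot.camera(n);cv2.imwrite(f"pics/{n}_{tag}.png",p[:,:,::-1]);np.savez(f"{n}_{tag}.npz",p=p,d=d);return p,d
def crop(n,tag,x0,y0,x1,y1,s):
    im=cv2.imread(f"pics/{n}_{tag}.png")[y0:y1,x0:x1];cv2.imwrite(f"pics/{n}_{tag}_c{x0}_{y0}.png",cv2.resize(im,None,fx=s,fy=s,interpolation=cv2.INTER_CUBIC))
def blobs(p,h0,h1,smin=90,vmin=50,amin=25):
    hsv=cv2.cvtColor(p,cv2.COLOR_RGB2HSV)
    m=cv2.inRange(hsv,(h0,smin,vmin),(h1,255,255))
    k,l,s,c=cv2.connectedComponentsWithStats(m)
    return [(l==i,s[i],c[i]) for i in range(1,k) if s[i,4]>=amin]
E
cp pics/top0.png pics/top_0.png; cp pics/side0.png pics/side_0.png
python3 - <<'E'
from h import *
crop("top","0",170,90,480,290,2.5)
crop("side","0",140,130,440,330,2.6)
z=np.load("top0.npz");p,d=z['p'],z['d']
for nm,h0,h1 in(("yellow",22,33),("orange",5,17),("green",40,85),("blue",100,125)):
  for m,s,c in blobs(p,h0,h1):
    P,_=cloud("top",d,m)
    print(nm,s,c,"med",np.median(P,0),"z",np.percentile(P[:,2],[5,50,95]))
    r=cv2.minAreaRect(np.float32(P[:,:2])*1000);print("   ",r)
E
```

```text
yellow [370 146  26  32 786] [382.7519 161.4975] med [ 0.7128 -0.4014  0.0058] z [-0.0052  0.0058  0.044 ]
    ((714.7222290039062, -402.275634765625), (124.15837860107422, 94.60713195800781), 3.5943658351898193)
yellow [ 245  153   72   33 1765] [280.3178 168.9802] med [ 0.6642 -0.0232  0.0569] z [0.008  0.0569 0.0673]
    ((676.7006225585938, -17.5799560546875), (263.6805419921875, 107.4439468383789), 85.2771987915039)
orange [  527   166   113   126 12472] [586.3587 228.9302] med [ 0.5034 -1.2846 -0.2828] z [-0.6677 -0.2828 -0.05  ]
    ((513.1240234375, -1461.3134765625), (449.4303283691406, 502.7256774902344), 84.98482513427734)
orange [389 211  12  26 225] [394.5289 223.5556] med [ 0.4818 -0.4429  0.0296] z [0.0061 0.0296 0.0381]
    ((482.15667724609375, -446.5378723144531), (35.44011306762695, 93.02867126464844), 80.70330810546875)
orange [433 239  25  22 246] [444.7764 249.7073] med [ 0.3899 -0.6235  0.0298] z [-0.0014  0.0298  0.0394]
    ((392.3100280761719, -629.0983276367188), (98.28814697265625, 38.969879150390625), 47.689781188964844)
green [ 180  203   37   75 2482] [
[... 931 characters left out ...]
73.8428955078125), (98.00402069091797, 90.6365966796875), 27.716243743896484)
blue [448 150  35  12 321] [464.6075 155.0935] med [ 0.7361 -0.6924  0.0479] z [0.0372 0.0479 0.0564]
    ((730.0242309570312, -695.905029296875), (121.95494079589844, 51.48436737060547), 87.98661041259766)
blue [448 171  35  15 445] [464.8315 178.4607] med [ 0.6497 -0.6934  0.047 ] z [0.026  0.047  0.0571]
    ((649.8802490234375, -695.2071533203125), (122.40562438964844, 47.64057540893555), 86.16214752197266)
blue [367 216  10  26 217] [371.1982 228.235 ] med [ 0.4621 -0.3571  0.0303] z [0.0049 0.0303 0.0392]
    ((462.6249694824219, -361.8609313964844), (91.91691589355469, 34.463016510009766), 2.818446397781372)
```

View pics/top_0_c170_90.png

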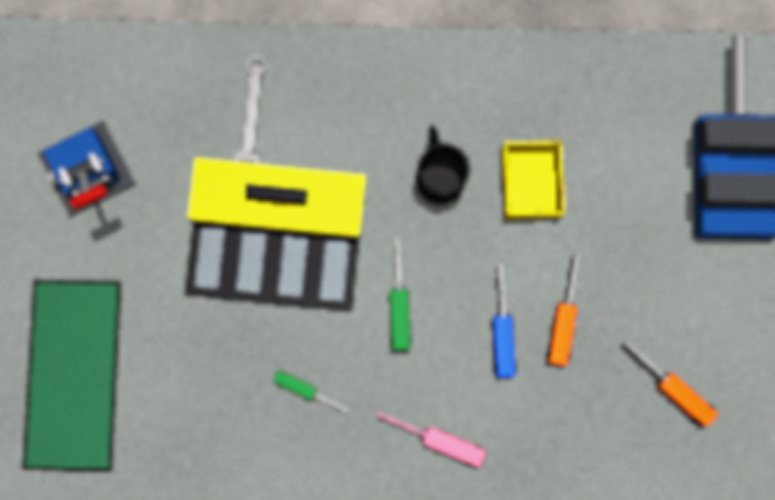

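View pics/side_0_c140_130.png

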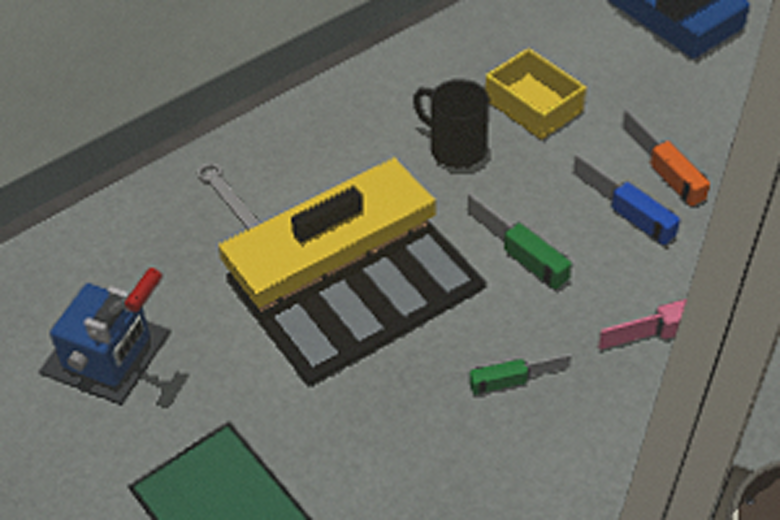

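Run:
```python
from h import *
z=np.load("top0.npz");p,d=z['p'],z['d']
def rect(m,zz,name):
    cs=max(cv2.findContours(m.astype(np.uint8),0,2)[0],key=cv2.contourArea).reshape(-1,2)
    W=onz("top",cs,zz)[:,:2]*1000
    r=cv2.minAreaRect(np.float32(W));print(name,r);return r
hsv=cv2.cvtColor(p,cv2.COLOR_RGB2HSV)
for m,s,c in blobs(p,22,33): rect(m,0.06,"yellow")
for m,s,c in blobs(p,40,85):
    rect(m,0.003 if s[4]>1000 else .034,"green")
for m,s,c in blobs(p,100,125): rect(m,.034,"blue %s"%c)
for m,s,c in blobs(p,5,17): rect(m,.034,"or")
# strips
g=p.astype(int);roi=np.zeros(p.shape[:2],bool);roi[175:216,240:318]=1
m=(roi&(g.min(2)>95)&(hsv[...,1]<70)).astype(np.uint8)
k,l,s,c=cv2.connectedComponentsWithStats(m)
for i in range(1,k):
    if 60<s[i,4]<500: print("strip",s[i],onz("top",[c[i]],.012)*1000, rect(l==i,.012,"s"))
dark=(roi&(g.max(2)<75)).astype(np.uint8)
rect(dark,.012,"dark")
# grip block top
roi[:]=0;roi[160:175,262:300]=1
rect(roi&(g.max(2)<80),.09,"block")
# red grip
hs=((hsv[...,0]<5)|(hsv[...,0]>172))&(hsv[...,1]>150)
k,l,s,c=cv2.connectedComponentsWithStats(hs.astype(np.uint8))
for i in range(1,k):
    if s[i,4]>15: P,_=cloud("top",d,l==i);print("red",s[i],c[i],np.median(P,0),P[:,2].max())
```

```text
yellow ((702.8206787109375, -393.3280334472656), (114.5570068359375, 90.6501693725586), 1.3486160039901733)
yellow ((666.6019287109375, -22.689956665039062), (253.29144287109375, 98.25546264648438), 85.47532653808594)
green ((406.8892822265625, 272.6066589355469), (271.80084228515625, 121.62446594238281), 0.08275662362575531)
green ((494.5734558105469, -205.63658142089844), (87.57181549072266, 25.481740951538086), 1.1734811067581177)
green ((397.684814453125, -55.45576095581055), (59.851078033447266, 19.27238655090332), 64.947021484375)
blue [462.3768 136.7246] ((808.4027709960938, -696.5169067382812), (14.668009757995605, 121.4828872680664), 6.514575958251953)
blue [201.267  152.2643] ((713.4552612304688, 269.1097106933594), (92.91228485107422, 88.04745483398438), 28.498062133789062)
blue [464.6075 155.0935] ((735.43994140625, -698.4597778320312), (123.80074310302734, 41.245906829833984), 89.54884338378906)
blue [464.8315 178.4607] ((651.4777221679688, -697.1161499023438), (123.981689453125, 48.37538146972656), 87.8319320678711)
blue [371.1982 228.235 ] ((460.30548095703125, -357.33
[... 1117 characters left out ...]
457, 89.8544921875), 86.95411682128906)
s ((568.670654296875, -108.26039123535156), (37.888877868652344, 90.5183334350586), 85.76976013183594)
strip [298 186  12  25 245] [[ 568.452  -108.2678   12.    ]] ((568.670654296875, -108.26039123535156), (37.888877868652344, 90.5183334350586), 85.76976013183594)
dark ((573.0177612304688, -15.295120239257812), (243.82192993164062, 109.1761474609375), 85.73104858398438)
block ((665.2850952148438, -23.523128509521484), (80.04668426513672, 16.94165802001953), 85.60448455810547)
red [ 97 147  18  24 138] [102.8333 157.3333] [0.7034 0.6437 0.0118] 0.023339473734615535
red [198 164  15  10  78] [205.1795 168.2436] [0.6431 0.2274 0.1614] 0.17115684965873346
```

```bash
cat >> h.py <<'E'
from scipy.spatial.transform import Rotation as R
def plan(pos,yawz=None,frm=None):
    """numbers for a straight move to pos with tool down and jaw axis (tool z) at world angle yawz (mod pi)"""
    o=bot.get_obs();Rm=R.from_quat(o['tool_rot']);M=Rm.as_matrix();p=o['eef_pos']
    print("t %.2f"%o['clock'],"pos",p,"F",o['ft_force'],"w %.4f"%o['grip_width'],"q",o['joint_pos'])
    print("tool x",M[:,0],"z",M[:,2],"jaw ang %.3f"%np.arctan2(M[1,2],M[0,2]))
    if yawz is not None:
        a=np.arctan2(M[1,2],M[0,2]);yz=a+((yawz-a+np.pi/2)%np.pi-np.pi/2)
        zt=np.array([np.cos(yz),np.sin(yz),0]);xt=np.array([0,0,-1.]);yt=np.cross(zt,xt)
        w=(Rm.inv()*R.from_matrix(np.c_[xt,yt,zt])).as_rotvec()
        print("turn units",w/0.5)
    if pos is not None: print("shift units",M.T@(np.array(pos)-p)/0.25)
E
python3 -c "
from h import *
plan([.666,-.023,.2],-.08)"
```

```text
t 0.10 pos [ 0.2004 -0.4575  0.2305] F [-0.6069  1.198   0.1904] w 0.0856 q [-1.158   0.2413  0.0039  1.3352  0.      1.5708]
tool x [-0.0007  0.0017 -1.    ] z [ 0.4012 -0.916  -0.0019] jaw ang -1.158
turn units [-2.156  -0.0034 -0.0021]
shift units [ 0.1236  2.4033 -0.8446]
```

Emit:
apply_moves(
  targets=[0.04,0.8,-0.28,-0.72,0,0,1,0.04,0.8,-0.28,-0.72,0,0,1,0.04,0.8,-0.28,-0.72,0,0,1,0.04,0.8,-0.28,-0.72,0,0,1,0.04,0.8,-0.28,-0.72,0,0,1,0.04,0.8,-0.28,-0.72,0,0,1,0.04,0.8,-0.28,-0.72,0,0,1],
)

```text
clock: 0.68
eef_pos: [0.357, -0.3116, 0.2208]
tool_rot: [0.273, 0.653, -0.273, 0.652]
ft_force: [0.6, 0.1, -0.2]
grip_width: 0.0854
```

```bash
python3 -c "
from h import *
plan([.666,-.023,.2],-.08)"
```

```text
t 0.68 pos [ 0.357  -0.3116  0.2208] F [ 0.557   0.084  -0.2267] w 0.0854 q [-0.7176  0.1951 -0.0809  1.296  -0.      1.6458]
tool x [-0.001   0.0008 -1.    ] z [ 0.702  -0.7122 -0.0013] jaw ang -0.793
turn units [-1.4253 -0.0025 -0.0007]
shift units [0.0828 1.6907 0.0454]
```

Emit:
apply_moves(
  targets=[0.04,0.85,0.02,-0.71,0,0,1,0.04,0.85,0.02,-0.71,0,0,1,0.04,0.85,0.02,-0.71,0,0,1,0.04,0.85,0.02,-0.71,0,0,1,0.04,0.85,0.02,-0.71,0,0,1,0.04,0.85,0.02,-0.71,0,0,1,0.04,0.85,0.02,-0.71,0,0,1],
)

```text
clock: 1.27
eef_pos: [0.512, -0.1685, 0.2104]
tool_rot: [0.154, 0.69, -0.155, 0.69]
ft_force: [-1.3, -0.6, -0.4]
grip_width: 0.0852
```

```bash
python3 -c "
from h import *
plan([.666,-.023,.15],-.08)"
```

```text
t 1.27 pos [ 0.512  -0.1685  0.2104] F [-1.3026 -0.5747 -0.4262] w 0.0852 q [-0.3176  0.3283  0.0698  1.3136 -0.0004  1.6939]
tool x [-0.0014 -0.     -1.    ] z [ 0.9045 -0.4266 -0.0012] jaw ang -0.441
turn units [-0.7214 -0.0026  0.0008]
shift units [0.2408 0.7892 0.3092]
```

Emit:
apply_moves(
  targets=[0.1,0.4,0.155,-0.36,0,0,1,0.24,0.789,0.309,-0.721,0,0,1,0.24,0.789,0.309,-0.721,0,0,1,0.24,0.789,0.309,-0.721,0,0,1,0.24,0.789,0.309,-0.721,0,0,1,0.24,0.789,0.309,-0.721,0,0,1,0.24,0.789,0.309,-0.721,0,0,1,0.24,0.789,0.309,-0.721,0,0,1,0.24,0.789,0.309,-0.721,0,0,1],
)

```text
clock: 2.02
eef_pos: [0.6647, -0.0265, 0.1519]
tool_rot: [0.03, 0.707, -0.031, 0.706]
ft_force: [0.2, -1.1, -0.2]
grip_width: 0.0857
```

```bash
python3 -c "
from h import *
plan([.666,-.023,.067],-.08)
grab('top','a');grab('side','a');crop('top','a',170,90,480,290,2.5);crop('side','a',140,130,440,330,2.6)"
```

```text
t 2.02 pos [ 0.6647 -0.0265  0.1519] F [ 0.2422 -1.1121 -0.2138] w 0.0857 q [-0.0394  0.613   0.3674  1.3257 -0.0008  1.6168]
tool x [-0.0005 -0.0008 -1.    ] z [ 0.9964 -0.0854 -0.0005] jaw ang -0.085
turn units [-0.0109 -0.001   0.0017]
shift units [0.3395 0.0146 0.0042]
```

View pics/side_a_c140_130.png

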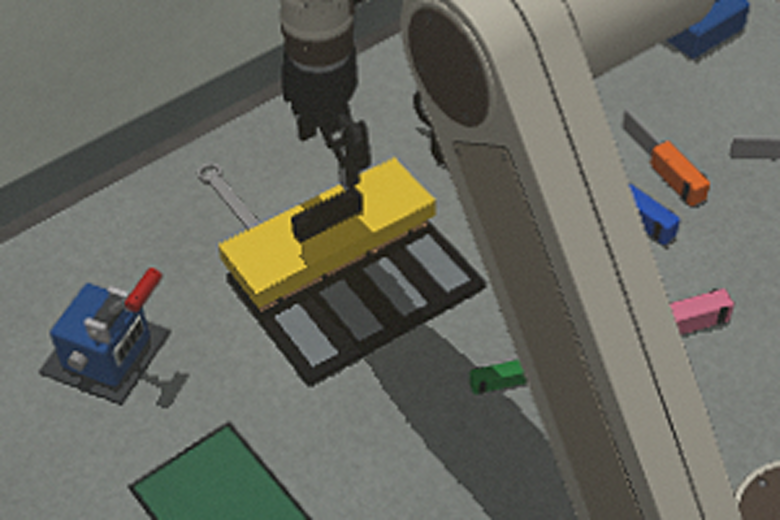

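Emit:
apply_moves(
  targets=[0.15,0.01,0.004,-0.01,0,0,1,0.25,0.012,0.004,-0.01,0,0,1,0.34,0.012,0.004,-0.01,0,0,1,0.34,0.012,0.004,-0.01,0,0,1,0.34,0.012,0.004,-0.01,0,0,0,0.34,0.012,0.004,-0.01,0,0,0,0.34,0.012,0.004,-0.01,0,0,0,0.34,0.012,0.004,-0.01,0,0,0,0.34,0.012,0.004,-0.01,0,0,0,0.34,0.012,0.004,-0.01,0,0,0,0.34,0.012,0.004,-0.01,0,0,0,0.34,0.012,0.004,-0.01,0,0,0],
)

```text
clock: 3.12
eef_pos: [0.6682, -0.0209, 0.0683]
tool_rot: [0.027, 0.705, -0.027, 0.708]
ft_force: [0.1, -0.4, 6.1]
grip_width: 0.019
```

Emit:
apply_moves(
  targets=[0,0,0,0,0,0,0,0,0,0,0,0,0,0,0,0,0,0,0,0,0,0,0,0,0,0,0,0,0,0,0,0,0,0,0],
)

```text
clock: 3.53
eef_pos: [0.6683, -0.0209, 0.0683]
tool_rot: [0.027, 0.705, -0.027, 0.708]
ft_force: [0.1, -0.2, 5.6]
grip_width: 0.0185
```

Emit:
apply_moves(
  targets=[-0.04,0,0,0,0,0,0,-0.1,0,0,0,0,0,0,-0.2,0,0,0,0,0,0,-0.32,0,0,0,0,0,0,-0.32,0,0,0,0,0,0,-0.32,0,0,0,0,0,0],
)

```text
clock: 4.03
eef_pos: [0.6681, -0.0208, 0.1482]
tool_rot: [0.027, 0.705, -0.027, 0.708]
ft_force: [0.8, -0.5, -4.0]
grip_width: 0.0188
```

```bash
python3 -c "
from h import *
plan([.43,.05,.147],1.57)
grab('side','b');crop('side','b',140,130,440,330,2.6)"
```

```text
t 4.03 pos [ 0.6681 -0.0208  0.1482] F [ 0.7614 -0.5018 -4.0491] w 0.0188 q [-0.0312  0.618   0.3665  1.3155  0.0001  1.617 ]
tool x [ 0.0038 -0.     -1.    ] z [ 0.997  -0.0773  0.0038] jaw ang -0.077
turn units [ 2.9884  0.0057 -0.0061]
shift units [ 0.0013  0.2088 -0.9714]
```

View pics/side_b_c140_130.png

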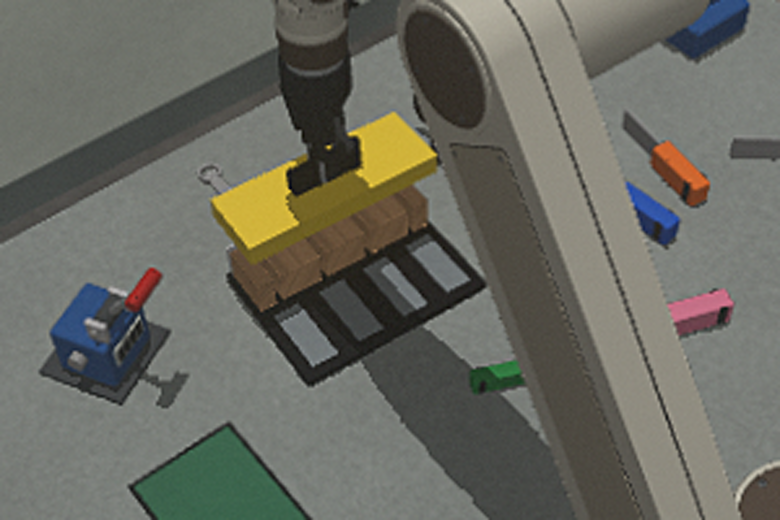

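Emit:
apply_moves(
  targets=[0,0.04,-0.2,0,0,0,0,0,0.08,-0.35,0,0,0,0,0,0.1,-0.5,-0.2,0,0,0,0,0.15,-0.65,-0.4,0,0,0,0,0.2,-0.8,-0.6,0,0,0,0,0.2,-0.9,-0.8,0,0,0,0,0.2,-0.97,-0.82,0,0,0,0,0.2,-0.97,-0.82,0,0,0],
)

```text
clock: 4.75
eef_pos: [0.4223, 0.0478, 0.1439]
tool_rot: [-0.117, 0.7, 0.118, 0.694]
ft_force: [-0.9, 0.7, -4.4]
grip_width: 0.0191
```

Emit:
apply_moves(
  targets=[0,0,0,-0.25,0,0,0,0,0,0,-0.5,0,0,0,0,0,0,-0.75,0,0,0,0,0,0,-1,0,0,0,0,0,0,-1,0,0,0],
)

```text
clock: 5.17
eef_pos: [0.4281, 0.0476, 0.1448]
tool_rot: [-0.286, 0.648, 0.287, 0.645]
ft_force: [0.2, 0.0, -3.6]
grip_width: 0.0188
```

Emit:
apply_moves(
  targets=[0,0,0,-0.25,0,0,0,0,0,0,-0.5,0,0,0,0,0,0,-0.75,0,0,0,0,0,0,-1,0,0,0,0,0,0,-1,0,0,0,0,0,0,-1,0,0,0],
)

```text
clock: 5.67
eef_pos: [0.4286, 0.0476, 0.1454]
tool_rot: [-0.435, 0.558, 0.436, 0.557]
ft_force: [-0.5, -0.3, -4.1]
grip_width: 0.0191
```

```bash
python3 -c "
from h import *
plan([.407,.273,.13],1.571)"
```

```text
t 5.67 pos [0.4286 0.0476 0.1454] F [-0.5143 -0.3118 -4.1354] w 0.0191 q [ 0.1107  0.1683 -0.3204  1.0839 -0.      0.3545]
tool x [-0.0018 -0.0002 -1.    ] z [ 0.2414  0.9704 -0.0007] jaw ang 1.327
turn units [-0.488  -0.0009 -0.0036]
shift units [0.0617 0.3013 0.8541]
```

Emit:
apply_moves(
  targets=[0.06,0.06,0.17,-0.1,0,0,0,0.06,0.12,0.34,-0.2,0,0,0,0.06,0.18,0.5,-0.3,0,0,0,0.06,0.24,0.68,-0.4,0,0,0,0.06,0.3,0.85,-0.488,0,0,0,0.06,0.3,0.85,-0.488,0,0,0,0.06,0.3,0.85,-0.488,0,0,0,0.06,0.3,0.85,-0.488,0,0,0],
)

```text
clock: 6.33
eef_pos: [0.4057, 0.2728, 0.1306]
tool_rot: [0.501, -0.499, -0.501, -0.498]
ft_force: [0.4, -0.0, -4.6]
grip_width: 0.0191
```

```bash
python3 -c "
from h import *
plan([.407,.273,.041],1.571)
grab('top','c');crop('top','c',150,90,460,290,2.5)
grab('side','c')"
```

```text
t 6.33 pos [0.4057 0.2728 0.1306] F [ 0.4292 -0.0397 -4.5853] w 0.0191 q [ 0.5922  0.2894 -0.203   1.0798 -0.0005  0.5872]
tool x [-0.0009 -0.0012 -1.    ] z [-0.005   1.     -0.0012] jaw ang 1.576
turn units [ 0.0095 -0.0024 -0.0018]
shift units [ 0.3584 -0.0054  0.0014]
```

View pics/top_c_c150_90.png

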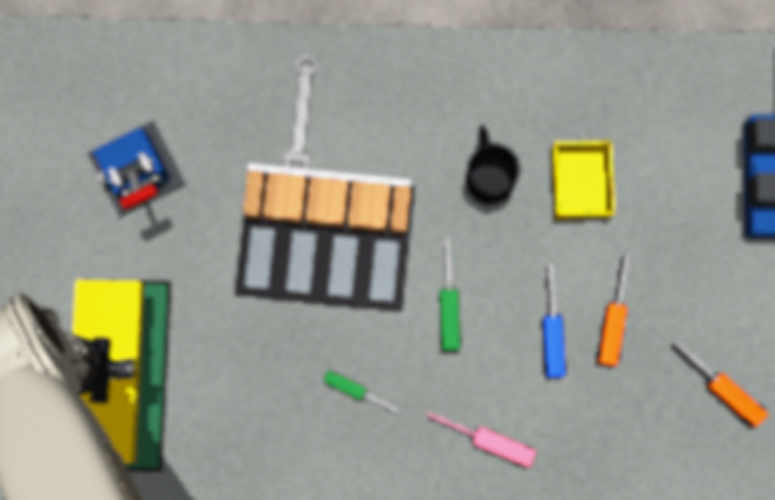

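View pics/side_c.png

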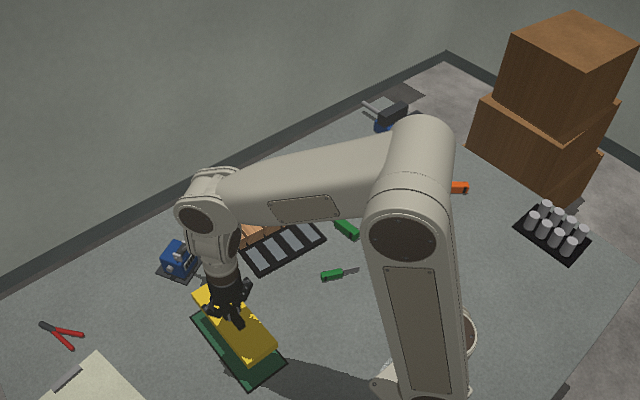

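Emit:
apply_moves(
  targets=[0.1,-0.005,0,0,0,0,0,0.2,-0.005,0,0,0,0,0,0.28,-0.005,0,0,0,0,0,0.32,-0.005,0,0,0,0,0,0.345,-0.005,0,0,0,0,0,0.362,-0.005,0,0,0,0,0,0.362,-0.005,0,0,0,0,0,0.362,-0.005,0,0,0,0,0],
)

```text
clock: 7.1
eef_pos: [0.4083, 0.2721, 0.0416]
tool_rot: [0.501, -0.498, -0.501, -0.499]
ft_force: [0.8, 0.7, -2.4]
grip_width: 0.0187
```

Emit:
apply_moves(
  targets=[0,0,0,0,0,0,1,0,0,0,0,0,0,1,0,0,0,0,0,0,1,0,0,0,0,0,0,1,0,0,0,0,0,0,1,0,0,0,0,0,0,1,-0.1,0,0,0,0,0,1,-0.2,0,0,0,0,0,1,-0.3,0,0,0,0,0,1,-0.5,0,0,0,0,0,1,-0.6,0,0,0,0,0,1,-0.6,0,0,0,0,0,1],
)

```text
clock: 8.1
eef_pos: [0.4112, 0.2744, 0.1982]
tool_rot: [-0.502, 0.494, 0.5, 0.503]
ft_force: [0.5, 0.0, 0.3]
grip_width: 0.0854
```

```bash
python3 -c "
from h import *
plan([.495,-.206,.12],1.571)"
```

```text
t 8.10 pos [0.4112 0.2744 0.1982] F [0.4889 0.0106 0.3372] w 0.0854 q [ 0.5885  0.2361 -0.0886  1.2327 -0.      0.5827]
tool x [ 0.0112  0.0074 -0.9999] z [-0.0058  1.      0.0074] jaw ang 1.577
turn units [0.0112 0.0148 0.0224]
shift units [ 0.3021 -0.3208 -1.9258]
```

Emit:
apply_moves(
  targets=[0.05,-0.16,-0.96,0,0,0,1,0.05,-0.16,-0.96,0,0,0,1,0.05,-0.16,-0.96,0,0,0,1,0.05,-0.16,-0.96,0,0,0,1,0.05,-0.16,-0.96,0,0,0,1,0.05,-0.16,-0.96,0,0,0,1,0.05,-0.16,-0.96,0,0,0,1,0.05,-0.16,-0.96,0,0,0,1],
)

```text
clock: 8.77
eef_pos: [0.4489, 0.0304, 0.178]
tool_rot: [-0.5, 0.5, 0.5, 0.5]
ft_force: [-1.2, 0.4, -0.1]
grip_width: 0.0854
```

Run:
```python
from h import *
plan([.495,-.206,.12],1.571)
p,d=grab('top','d');crop('top','d',150,90,460,290,2.5)
def rect(m,zz,name):
    cs=max(cv2.findContours(m.astype(np.uint8),0,2)[0],key=cv2.contourArea).reshape(-1,2)
    W=onz("top",cs,zz)[:,:2]*1000
    print(name,cv2.minAreaRect(np.float32(W)))
for m,s,c in blobs(p,22,33): rect(m,0.031,"yellow")
for m,s,c in blobs(p,40,85): rect(m,0.034,"green")
for m,s,c in blobs(p,100,125): rect(m,0.034,"blue")
for m,s,c in blobs(p,5,17): rect(m,0.034,"or")
```

```text
t 8.77 pos [0.4489 0.0304 0.178 ] F [-1.2116  0.4148 -0.0956] w 0.0854 q [ 0.0675  0.1749 -0.2209  1.1753  0.0003  0.0664]
tool x [-0.0004  0.0003 -1.    ] z [-0.001   1.      0.0003] jaw ang 1.572
turn units [ 0.0017  0.0005 -0.0007]
shift units [ 0.2318 -0.1834 -0.946 ]
yellow ((708.8837890625, -397.3296813964844), (116.40423583984375, 92.1097640991211), 1.3486049175262451)
yellow ((408.988525390625, 269.95660400390625), (252.397216796875, 93.60725402832031), 0.4515555202960968)
green ((405.510986328125, 265.74688720703125), (267.33514404296875, 119.80371856689453), 0.08275017142295837)
green ((494.5734558105469, -205.63658142089844), (87.57181549072266, 25.481740951538086), 1.1734811067581177)
green ((398.03045654296875, -54.71630859375), (61.483577728271484, 19.27238655090332), 64.947021484375)
blue ((808.4027709960938, -696.5169067382812), (14.668009757995605, 121.4828872680664), 6.514575958251953)
blue ((715.1879272460938, 269.4742736816406), (91.05010986328125, 88.0913314819336), 27.027048110961914)
blue ((735.3582763671875, -698.4046630859375), (37.47182846069336, 124.83292388916016), 1.2132717370986938)
blue ((651.2593383789062, -699.061767578125), (126.74239349365234, 47.88792037963867), 88.99371337890625)
blue ((460.30548095703125, -357.336181640625), (91.06028747558594, 31.439123153686523), 3.7812960147857666)
or ((663.8469848632812, -22.631179809570312), (242.30715942382812, 70.11933898925781), 85.31951904296875)
or ((497.71044921875, -1112.4456787109375), (383.1422424316406, 442.37225341796875), 86.39480590820312)
or ((480.03399658203125, -441.4208984375), (32.55607223510742, 92.26652526855469), 80.69098663330078)
or ((390.6321105957031, -621.4113159179688), (92.8800277709961, 34.26774215698242), 49.26884460449219)
```

View pics/top_d_c150_90.png

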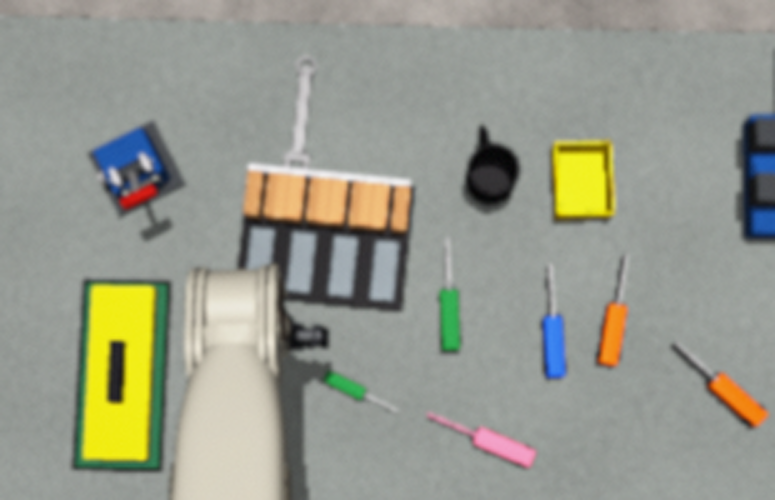

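Emit:
apply_moves(
  targets=[0.23,-0.183,-0.946,-0.04,0,0,0.7,0.23,-0.183,-0.946,-0.04,0,0,0.7,0.23,-0.183,-0.946,-0.04,0,0,0.7,0.23,-0.183,-0.946,-0.04,0,0,0.7,0.23,-0.183,-0.946,-0.04,0,0,0.7,0.23,-0.183,-0.946,-0.04,0,0,0.7,0.23,-0.183,-0.946,-0.04,0,0,0.7,0.23,-0.183,-0.946,-0.04,0,0,0.7,0.23,-0.183,-0.946,-0.04,0,0,0.7],
)

```text
clock: 9.57
eef_pos: [0.4961, -0.2024, 0.1205]
tool_rot: [-0.506, 0.493, 0.507, 0.493]
ft_force: [0.6, 0.0, -0.5]
grip_width: 0.0599
```

Run:
```python
from h import *
plan([.4955,-.206,.007],1.591)
```

```text
t 9.57 pos [ 0.4961 -0.2024  0.1205] F [ 0.5787  0.0249 -0.4998] w 0.0599 q [-0.3877  0.3844 -0.0927  1.095   0.0007 -0.4152]
tool x [-0.001   0.0011 -1.    ] z [-0.0275  0.9996  0.0012] jaw ang 1.598
turn units [ 0.0146  0.0023 -0.0019]
shift units [ 0.4538  0.0024 -0.015 ]
```

Emit:
apply_moves(
  targets=[0.15,0,-0.013,0,0,0,0.7,0.3,0,-0.013,0,0,0,0.7,0.4,0,-0.013,0,0,0,0.7,0.45,0,-0.013,0,0,0,0.7,0.45,0,-0.013,0,0,0,0.7,0.45,0,-0.013,0,0,0,0,0.45,0,-0.013,0,0,0,0,0.45,0,-0.013,0,0,0,0,0.45,0,-0.013,0,0,0,0,0.45,0,-0.013,0,0,0,0,0.45,0,-0.013,0,0,0,0,0.45,0,-0.013,0,0,0,0],
)

```text
clock: 10.57
eef_pos: [0.498, -0.2073, 0.0105]
tool_rot: [0.508, -0.492, -0.505, -0.494]
ft_force: [-0.4, 2.2, 6.7]
grip_width: 0.0269
```

Emit:
apply_moves(
  targets=[0,0,0,0,0,0,0,-0.1,0,0,0,0,0,0,-0.2,0,0,0,0,0,0,-0.3,0,0,0,0,0,0,-0.4,0,0,0,0,0,0,-0.4,0,0,0,0,0,0],
)

```text
clock: 11.07
eef_pos: [0.4994, -0.2089, 0.1141]
tool_rot: [0.51, -0.492, -0.503, -0.495]
ft_force: [1.8, -0.9, -0.9]
grip_width: 0.027
```

Run:
```python
from h import *
plan([.569,-.108,.085],1.491)
grab('top','e');crop('top','e',230,130,430,270,3.8)
grab('side','e');crop('side','e',140,130,440,330,2.6)
```

```text
t 11.07 pos [ 0.4994 -0.2089  0.1141] F [ 1.8409 -0.9222 -0.9061] w 0.0270 q [-0.396   0.3917 -0.0998  1.069  -0.0002 -0.4214]
tool x [ 0.0094 -0.0041 -0.9999] z [-0.0254  0.9997 -0.0044] jaw ang 1.596
turn units [ 0.2104 -0.0078  0.019 ]
shift units [ 0.1173 -0.2874  0.3968]
```

View pics/top_e_c230_130.png

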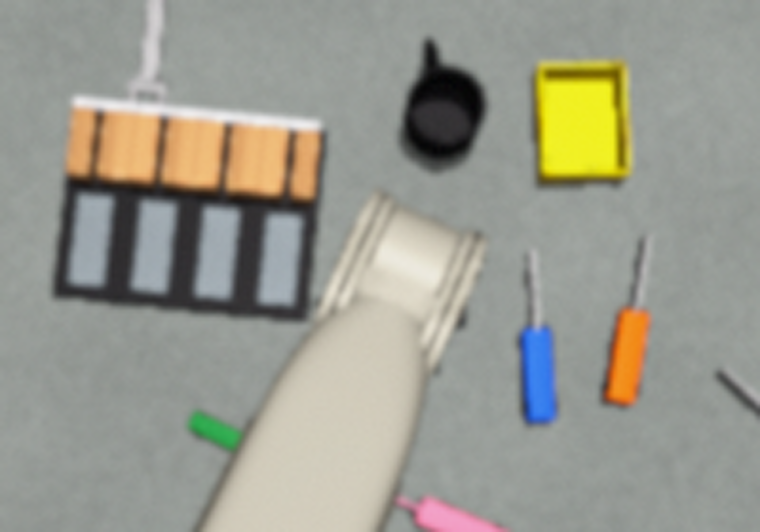

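View pics/side_e_c140_130.png

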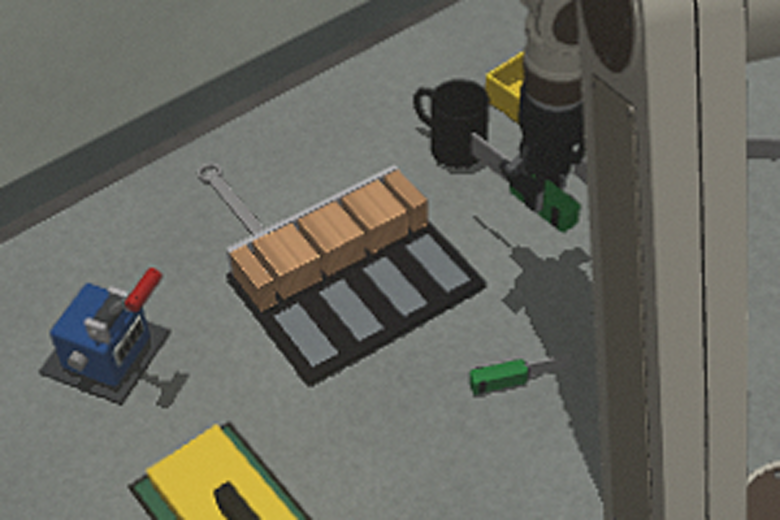

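```bash
cat > slots.py <<'E'
from h import *
def slots(f="top_d.npz"):
    p=np.load(f)['p'];g=cv2.cvtColor(p,cv2.COLOR_RGB2GRAY).astype(float)
    c,s=np.cos(-.080),np.sin(-.080);O=np.array([.6105,-.0182])
    cp=bot.camera_params("top");T=np.linalg.inv(cp['T'])
    K=np.array([[cp['fx'],0,cp['cx']],[0,cp['fy'],cp['cy']],[0,0,1]])
    def proj(P):
        q=P@T[:3,:3].T+T[:3,3];q=q*[1,-1,-1]
        return cv2.projectPoints(q.reshape(-1,1,3),np.zeros(3),np.zeros(3),K,cp['dist'])[0].reshape(-1,2)
    for y0 in(-.093,-.031,.031,.093):
        ys=np.arange(y0-.012,y0+.0121,.0005);out=[]
        for x in np.arange(.03,.081,.005):
            P=np.c_[O[0]+c*x-s*ys,O[1]+s*x+c*ys,np.full(len(ys),.057)]
            q=proj(P).astype(np.float32)
            v=cv2.remap(g.astype(np.float32),q[:,0].reshape(-1,1),q[:,1].reshape(-1,1),1).ravel()
            w=np.clip(np.percentile(v,80)-v,0,None);out.append((x,(w*ys).sum()/w.sum()))
        o=np.array(out);k=np.polyfit(o[:,0]-.055,o[:,1],1)
        print("slot %.0f: rack y %.2f mm at x55, slope %.4f"%(y0*1000,k[1]*1000,k[0]), np.round((o[:,1]-np.polyval(k,o[:,0]-.055))*1e3,1))
slots()
E
python3 slots.py
```

```text
slot -93: rack y -93.77 mm at x55, slope 0.0023 [ 0.3  0.4 -0.1 -0.5 -0.4 -0.2  0.   0.1  0.4  0.3 -0.3]
slot -31: rack y -31.75 mm at x55, slope -0.0093 [ 0.2  0.3 -0.2 -0.5 -0.2 -0.   0.1  0.3  0.5 -0.1 -0.3]
slot 31: rack y 30.07 mm at x55, slope -0.0028 [ 0.3  0.2 -0.5 -0.5 -0.1  0.   0.2  0.6  0.2 -0.3 -0.2]
slot 93: rack y 92.58 mm at x55, slope -0.0076 [ 0.3 -0.2 -0.5 -0.   0.2  0.2  0.2  0.2 -0.2 -0.2  0. ]
```

Emit:
apply_moves(
  targets=[0.04,-0.07,0.1,0.05,0,0,0,0.06,-0.14,0.2,0.1,0,0,0,0.08,-0.21,0.3,0.16,0,0,0,0.08,-0.277,0.397,0.216,-0.008,0.019,0,0.08,-0.277,0.397,0.216,-0.008,0.019,0,0.08,-0.277,0.397,0.216,-0.008,0.019,0,0.08,-0.277,0.397,0.216,-0.008,0.019,0,0.08,-0.277,0.397,0.216,-0.008,0.019,0,0.08,-0.277,0.397,0.216,-0.008,0.019,0,0.08,-0.277,0.397,0.216,-0.008,0.019,0],
)

```text
clock: 12.0
eef_pos: [0.5622, -0.1072, 0.0882]
tool_rot: [-0.475, 0.522, 0.482, 0.519]
ft_force: [0.2, -0.5, -2.0]
grip_width: 0.027
```

Run:
```python
from h import *
plan([.5665,-.108,.079],1.488)
grab('top','f');crop('top','f',230,130,330,220,7)
grab('side','f');crop('side','f',215,180,335,270,6.5)
```

```text
t 12.00 pos [ 0.5622 -0.1072  0.0882] F [ 0.2089 -0.4976 -2.0493] w 0.0270 q [-0.1897  0.4867 -0.0219  1.0726  0.0023 -0.1058]
tool x [-0.0097  0.0042 -0.9999] z [0.0838 0.9965 0.0034] jaw ang 1.487
turn units [-0.0022  0.0068 -0.0201]
shift units [ 0.0368 -0.018  -0.0017]
```

View pics/side_f_c215_180.png

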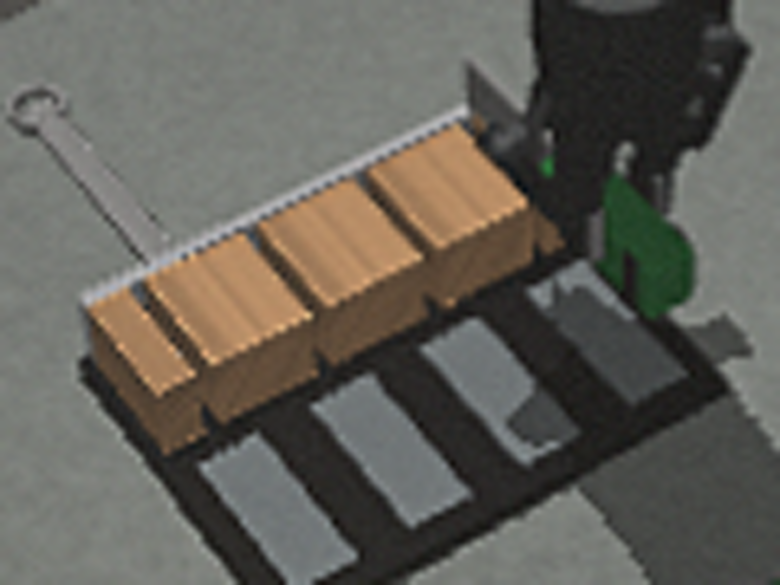

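View pics/top_f_c230_130.png

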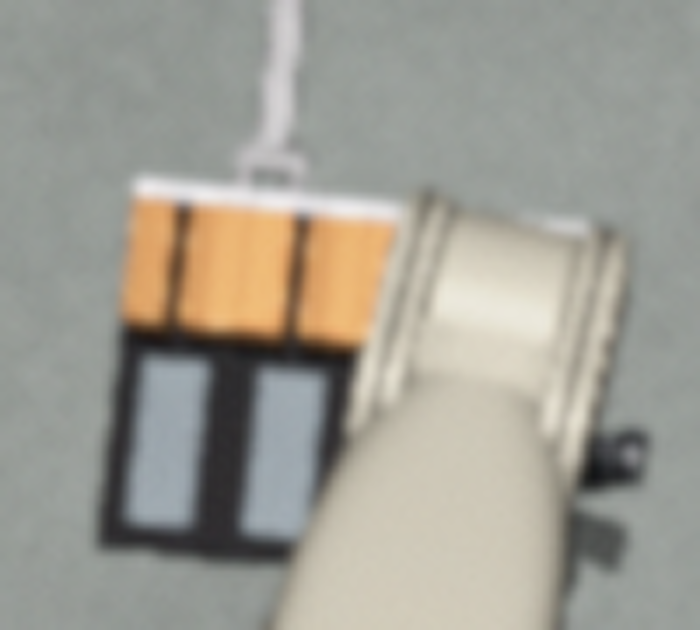

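Emit:
apply_moves(
  targets=[0.01,-0.018,-0.002,-0.002,0.005,-0.015,0,0.01,-0.018,-0.002,-0.002,0.005,-0.015,0,0.01,-0.018,-0.002,-0.002,0.005,-0.015,0,0.01,-0.018,-0.002,-0.002,0.005,-0.015,0,0.01,-0.018,-0.002,-0.002,0.005,-0.015,0],
)

```text
clock: 12.52
eef_pos: [0.5672, -0.1071, 0.0858]
tool_rot: [-0.478, 0.52, 0.48, 0.52]
ft_force: [-0.7, 0.4, -1.1]
grip_width: 0.0271
```

Run:
```python
from h import *
plan([.5665,-.108,.062],1.488)
```

```text
t 12.52 pos [ 0.5672 -0.1071  0.0858] F [-0.6938  0.4014 -1.1081] w 0.0271 q [-0.1871  0.4921 -0.0201  1.0611  0.0008 -0.1058]
tool x [-0.0022  0.0012 -1.    ] z [0.0812 0.9967 0.001 ] jaw ang 1.490
turn units [ 0.0031  0.002  -0.0046]
shift units [ 0.095   0.0021 -0.0038]
```

Emit:
apply_moves(
  targets=[0.04,0.002,-0.004,0.003,0,0,0,0.07,0.002,-0.004,0.003,0,0,0,0.09,0.002,-0.004,0.003,0,0,0,0.105,0.002,-0.004,0.003,0,0,0,0.115,0.002,-0.004,0.003,0,0,0,0.115,0.002,-0.004,0.003,0,0,0,0.115,0.002,-0.004,0.003,0,0,0],
)

```text
clock: 13.1
eef_pos: [0.5665, -0.108, 0.0568]
tool_rot: [-0.478, 0.521, 0.48, 0.52]
ft_force: [0.3, -0.1, -2.1]
grip_width: 0.0272
```

Run:
```python
from h import *
plan([.5665,-.108,.0225],1.488)
grab('side','g');crop('side','g',215,180,335,270,6.5)
```

```text
t 13.10 pos [ 0.5665 -0.108   0.0568] F [ 0.3089 -0.1223 -2.0902] w 0.0272 q [-0.1888  0.5208 -0.0565  0.9962  0.0008 -0.1061]
tool x [-0.0024  0.0013 -1.    ] z [0.0827 0.9966 0.0011] jaw ang 1.488
turn units [ 0.      0.0022 -0.0051]
shift units [ 0.1372 -0.0003 -0.0001]
```

View pics/side_g_c215_180.png

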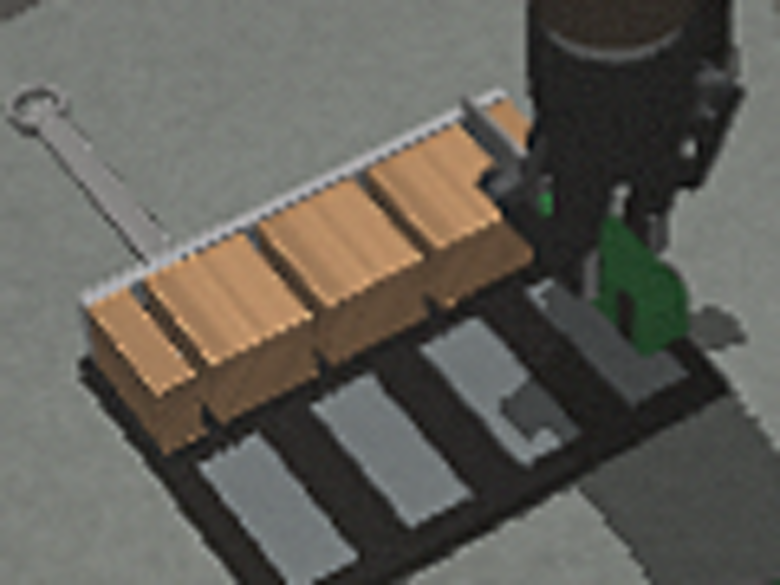

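Emit:
apply_moves(
  targets=[0.04,0,0,0,0,0,0,0.08,0,0,0,0,0,0,0.11,0,0,0,0,0,0,0.128,0,0,0,0,0,0,0.136,0,0,0,0,0,0,0.136,0,0,0,0,0,0,0.136,-0.01,0,0,0,0,0,0.136,-0.02,0,0,0,0,0,0.136,-0.025,0,0,0,0,0,0.136,-0.025,0,0,0,0,0],
)

```text
clock: 13.98
eef_pos: [0.5715, -0.1084, 0.0226]
tool_rot: [-0.477, 0.521, 0.48, 0.519]
ft_force: [-5.5, 0.5, 1.2]
grip_width: 0.0271
```

Run:
```python
from h import *
plan([.5665,-.108,.0225],1.488)
grab('side','h');crop('side','h',215,180,335,270,6.5)
```

```text
t 13.98 pos [ 0.5715 -0.1084  0.0226] F [-5.5319  0.4823  1.1769] w 0.0271 q [-0.1878  0.5697 -0.0744  0.932   0.0005 -0.1049]
tool x [-0.0051  0.0015 -1.    ] z [0.0828 0.9966 0.001 ] jaw ang 1.488
turn units [-0.0002  0.0021 -0.0104]
shift units [0.0004 0.0201 0.0001]
```

View pics/side_h_c215_180.png

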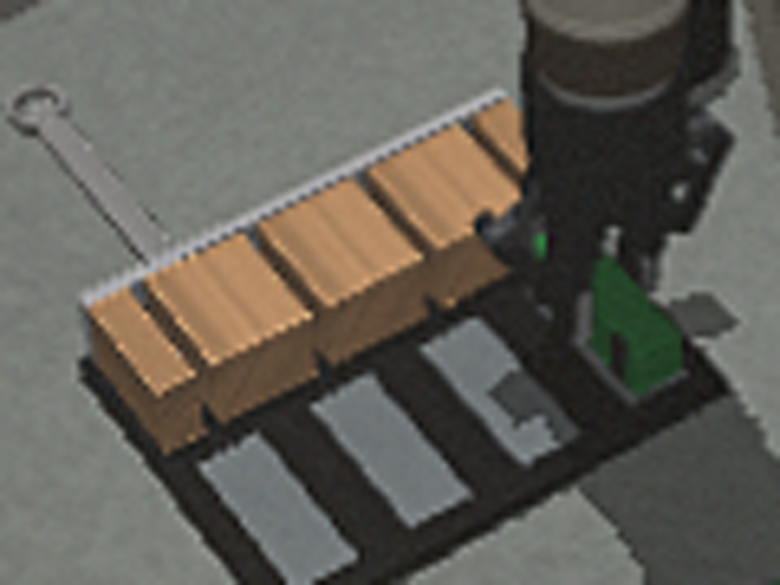

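Emit:
apply_moves(
  targets=[0,0.012,0,0,0,0,0.52,0,0.012,0,0,0,0,0.52,0,0.012,0,0,0,0,0.52,0,0.012,0,0,0,0,0.52,0,0.012,0,0,0,0,0.52,-0.1,0.012,0,0,0,0,0.52,-0.2,0.012,0,0,0,0,0.52,-0.35,0.012,0,0,0,0,0.52,-0.5,0.012,0,0,0,0,0.52,-0.5,0.012,0,0,0,0,0.52],
)

```text
clock: 14.87
eef_pos: [0.5752, -0.1094, 0.1567]
tool_rot: [-0.482, 0.517, 0.475, 0.523]
ft_force: [1.8, -0.5, 0.4]
grip_width: 0.0443
```

```bash
cat > sc.py <<'E'
from h import *
def rect(m,zz,name):
    cs=max(cv2.findContours(m.astype(np.uint8),0,2)[0],key=cv2.contourArea).reshape(-1,2)
    W=onz("top",cs,zz)[:,:2]*1000
    (c,s,a)=cv2.minAreaRect(np.float32(W))
    if s[1]>s[0]: a+=90
    a=(a+90)%180-90
    print(name,"centre",np.round(c,1),"size",np.round(sorted(s),0),"ang",round(a,1))
def scr(p):
    for m,s,c in blobs(p,40,85):
        if s[4]<1000: rect(m,0.034,"green")
    for m,s,c in blobs(p,100,125):
        if s[4]<300: rect(m,0.034,"blue")
    for m,s,c in blobs(p,5,17):
        if s[4]<600: rect(m,0.034,"or")
E
python3 - <<'E'
from sc import *
plan([.461,-.357,.12],1.571+.066)
p,d=grab('top','i');scr(p)
grab('side','i');crop('side','i',190,130,480,290,2.7)
E
```

```text
t 14.87 pos [ 0.5752 -0.1094  0.1567] F [ 1.8494 -0.4533  0.3604] w 0.0443 q [-0.1884  0.4385  0.0911  1.2104  0.0008 -0.1056]
tool x [ 0.013  -0.0017 -0.9999] z [ 0.0827  0.9966 -0.0006] jaw ang 1.488
turn units [-0.2979 -0.0031  0.026 ]
shift units [ 0.1426  0.3751 -1.0247]
green centre [405.6 265.7] size [120. 267.] ang 0.0
blue centre [ 809.2 -698.6] size [ 13. 117.] ang -84.9
blue centre [ 460.4 -357.3] size [31. 91.] ang 3.8
or centre [ 480.  -441.4] size [33. 92.] ang -9.3
or centre [ 390.6 -621.4] size [34. 93.] ang 49.3
```

View pics/side_i_c190_130.png

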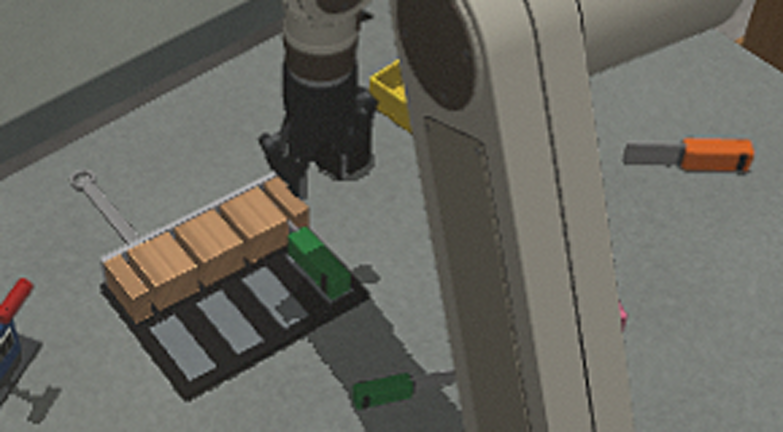

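Emit:
apply_moves(
  targets=[0,0.19,-0.51,-0.15,0,0,0.6,0.1,0.37,-0.98,-0.3,0,0.02,0.6,0.1,0.37,-0.98,-0.3,0,0.026,0.6,0.1,0.37,-0.98,-0.3,0,0.026,0.6,0.1,0.37,-0.98,-0.3,0,0.026,0.6,0.1,0.37,-0.98,-0.3,0,0.026,0.6,0.1,0.37,-0.98,-0.3,0,0.026,0.6,0.1,0.37,-0.98,-0.3,0,0.026,0.6,0.1,0.37,-0.98,-0.3,0,0.026,0.6,0.1,0.37,-0.98,-0.3,0,0.026,0.6],
)

```text
clock: 15.8
eef_pos: [0.4575, -0.3438, 0.1221]
tool_rot: [-0.512, 0.486, 0.522, 0.48]
ft_force: [-0.4, -0.2, -0.3]
grip_width: 0.051
```

Run:
```python
from sc import *
plan([.4615,-.3585,.009],1.571+.066)
p,d=grab('top','j');scr(p)
```

```text
t 15.80 pos [ 0.4575 -0.3438  0.1221] F [-0.3622 -0.1537 -0.296 ] w 0.0510 q [-0.6405  0.4601  0.0305  1.1558 -0.0074 -0.7084]
tool x [-0.0161  0.0028 -0.9999] z [-0.0679  0.9977  0.0039] jaw ang 1.639
turn units [ 0.0035  0.0078 -0.0318]
shift units [ 0.4519 -0.0191 -0.0616]
green centre [ 571.3 -108.1] size [31. 94.] ang -3.6
green centre [405.6 265.7] size [120. 267.] ang -0.0
green centre [397.7 -55.5] size [19. 60.] ang 64.9
blue centre [ 808.4 -696.5] size [ 15. 121.] ang -83.5
or centre [ 655.4 -131.2] size [24. 68.] ang -4.3
or centre [ 390.5 -621.3] size [34. 93.] ang 48.8
```

Emit:
apply_moves(
  targets=[0.12,-0.019,-0.06,0,0.005,-0.02,0.6,0.25,-0.019,-0.06,0,0.005,-0.02,0.6,0.36,-0.019,-0.06,0,0.005,-0.02,0.6,0.43,-0.019,-0.06,0,0.005,-0.02,0.6,0.45,-0.019,-0.06,0,0.005,-0.02,0.6,0.45,-0.019,-0.06,0,0.005,-0.02,0.6,0.45,-0.019,-0.06,0,0.005,-0.02,0,0.45,-0.019,-0.06,0,0.005,-0.02,0,0.45,-0.019,-0.06,0,0.005,-0.02,0,0.45,-0.019,-0.06,0,0.005,-0.02,0,0.45,-0.019,-0.06,0,0.005,-0.02,0,0.45,-0.019,-0.06,0,0.005,-0.02,0],
)

```text
clock: 16.85
eef_pos: [0.4631, -0.3601, 0.0124]
tool_rot: [0.517, -0.484, -0.516, -0.482]
ft_force: [0.5, 1.3, 6.4]
grip_width: 0.0268
```

Run:
```python
from sc import *
plan([.4615,-.3585,.009],1.571+.066)
```

```text
t 16.85 pos [ 0.4631 -0.3601  0.0124] F [0.5043 1.3132 6.3901] w 0.0268 q [-0.6596  0.5862 -0.076   0.9082 -0.0026 -0.7272]
tool x [-0.0012 -0.0024 -1.    ] z [-0.0675  0.9977 -0.0023] jaw ang 1.638
turn units [ 0.0027 -0.0045 -0.0028]
shift units [0.0137 0.006  0.007 ]
```

Emit:
apply_moves(
  targets=[0,0,0,0,0,0,0,-0.1,0,0,0,0,0,0,-0.2,0,0,0,0,0,0,-0.3,0,0,0,0,0,0,-0.4,0,0,0,0,0,0,-0.4,0,0,0,0,0,0],
)

```text
clock: 17.35
eef_pos: [0.4647, -0.3618, 0.1163]
tool_rot: [0.519, -0.484, -0.514, -0.482]
ft_force: [0.0, -0.6, -0.7]
grip_width: 0.0268
```

Run:
```python
from sc import *
plan([.5716,-.0462,.1],1.488)
```

```text
t 17.35 pos [ 0.4647 -0.3618  0.1163] F [ 0.0466 -0.6065 -0.7054] w 0.0268 q [-0.6595  0.4798  0.0463  1.1307 -0.0037 -0.7264]
tool x [ 0.003 -0.007 -1.   ] z [-0.0668  0.9977 -0.0072] jaw ang 1.638
turn units [ 0.2994 -0.0139  0.0061]
shift units [ 0.0576 -0.5107  1.2313]
```

Emit:
apply_moves(
  targets=[0.03,-0.15,0.35,0.1,0,0,0,0.03,-0.3,0.74,0.18,0,0,0,0.03,-0.3,0.74,0.18,0,0,0,0.03,-0.3,0.74,0.18,0,0,0,0.03,-0.3,0.74,0.18,0,0,0,0.03,-0.3,0.74,0.18,0,0,0,0.03,-0.3,0.74,0.18,0,0,0,0.03,-0.3,0.74,0.18,0,0,0],
)

```text
clock: 18.02
eef_pos: [0.524, -0.1699, 0.1019]
tool_rot: [-0.493, 0.507, 0.496, 0.504]
ft_force: [-0.8, -0.7, -1.4]
grip_width: 0.027
```

Run:
```python
from sc import *
plan([.5716,-.0462,.1],1.488)
```

```text
t 18.02 pos [ 0.524  -0.1699  0.1019] F [-0.8056 -0.738  -1.4357] w 0.0270 q [-0.312   0.4316 -0.0722  1.0724 -0.0028 -0.2896]
tool x [-0.006 -0.001 -1.   ] z [ 0.0224  0.9997 -0.0011] jaw ang 1.548
turn units [ 0.1208 -0.0026 -0.0119]
shift units [ 0.006  -0.1795  0.4988]
```

Emit:
apply_moves(
  targets=[0,-0.06,0.16,0.04,0,0,0,0,-0.12,0.33,0.08,0,0,0,0,-0.18,0.499,0.121,0,-0.01,0,0,-0.18,0.499,0.121,0,-0.01,0,0,-0.18,0.499,0.121,0,-0.01,0,0,-0.18,0.499,0.121,0,-0.01,0,0,-0.18,0.499,0.121,0,-0.01,0,0,-0.18,0.499,0.121,0,-0.01,0,0,-0.18,0.499,0.121,0,-0.01,0],
)

```text
clock: 18.77
eef_pos: [0.5718, -0.0478, 0.1021]
tool_rot: [-0.478, 0.521, 0.478, 0.521]
ft_force: [0.7, 0.2, -1.3]
grip_width: 0.0276
```

Run:
```python
from sc import *
plan([.5716,-.0462,.085],1.488)
```

```text
t 18.77 pos [ 0.5718 -0.0478  0.1021] F [ 0.732   0.2063 -1.2739] w 0.0276 q [-0.0829  0.4691 -0.011   1.0909 -0.0011  0.0031]
tool x [-0.0002 -0.001  -1.    ] z [ 0.0858  0.9963 -0.0011] jaw ang 1.485
turn units [-0.0063 -0.0021 -0.0003]
shift units [0.0686 0.0013 0.0064]
```

Emit:
apply_moves(
  targets=[0.05,0.001,0.006,-0.006,0,0,0,0.08,0.001,0.006,-0.006,0,0,0,0.1,0.001,0.006,-0.006,0,0,0,0.12,0.001,0.006,-0.006,0,0,0,0.14,0.001,0.006,-0.006,0,0,0,0.155,0.001,0.006,-0.006,0,0,0,0.168,0.001,0.006,-0.006,0,0,0,0.168,0.001,0.006,-0.006,0,0,0,0.168,0.001,0.006,-0.006,0,0,0],
)

```text
clock: 19.52
eef_pos: [0.5721, -0.0445, 0.06]
tool_rot: [-0.48, 0.52, 0.479, 0.519]
ft_force: [0.6, -0.1, -1.2]
grip_width: 0.0268
```

Run:
```python
from sc import *
plan([.5716,-.0462,.0245],1.488)
grab('side','k');crop('side','k',215,180,335,270,6.5)
```

```text
t 19.52 pos [ 0.5721 -0.0445  0.06  ] F [ 0.6492 -0.0803 -1.1657] w 0.0268 q [-0.0772  0.5106 -0.0645  0.9959 -0.0008  0.0029]
tool x [-0.0002 -0.0008 -1.    ] z [ 0.08    0.9968 -0.0008] jaw ang 1.491
turn units [ 0.0053 -0.0016 -0.0003]
shift units [ 0.1421  0.0013 -0.0068]
```

View pics/side_k_c215_180.png

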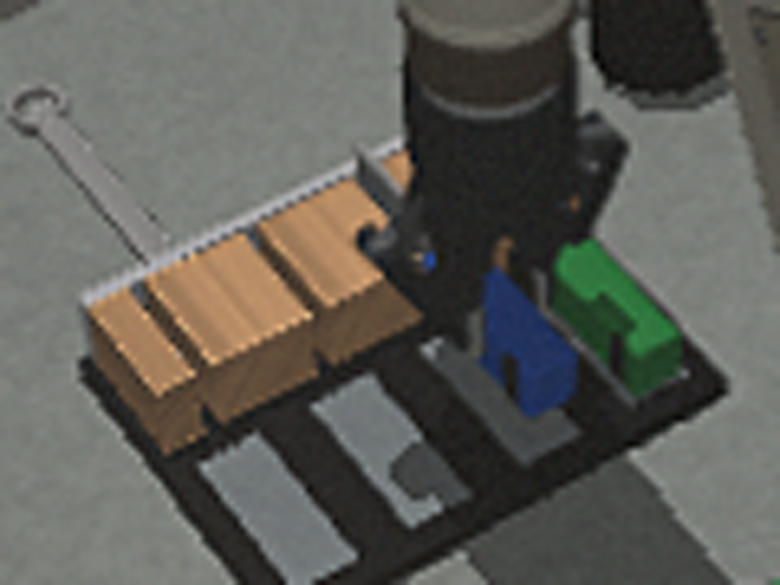

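Emit:
apply_moves(
  targets=[0,0,-0.006,0.005,0,0,0,0.04,0,-0.006,0.005,0,0,0,0.08,0,-0.006,0.005,0,0,0,0.11,0,-0.006,0.005,0,0,0,0.13,0,-0.006,0.005,0,0,0,0.14,0,-0.006,0.005,0,0,0,0.14,0,-0.006,0.005,0,0,0,0.14,-0.01,-0.006,0.005,0,0,0,0.14,-0.018,-0.006,0.005,0,0,0,0.14,-0.025,-0.006,0.005,0,0,0,0.14,-0.025,-0.006,0.005,0,0,0],
)

```text
clock: 20.48
eef_pos: [0.5775, -0.0466, 0.0247]
tool_rot: [-0.479, 0.521, 0.479, 0.52]
ft_force: [-2.2, 0.2, -1.6]
grip_width: 0.0267
```

Run:
```python
from sc import *
plan([.5716,-.0462,.0245],1.488)
grab('side','l');crop('side','l',215,180,335,270,6.5)
```

```text
t 20.48 pos [ 0.5775 -0.0466  0.0247] F [-2.2398  0.1873 -1.5716] w 0.0267 q [-0.08    0.5611 -0.0835  0.9282 -0.0008  0.0028]
tool x [-0.0021 -0.0007 -1.    ] z [ 0.0827  0.9966 -0.0008] jaw ang 1.488
turn units [ 0.0001 -0.0017 -0.004 ]
shift units [ 0.0007  0.0236 -0.0005]
```

View pics/side_l_c215_180.png

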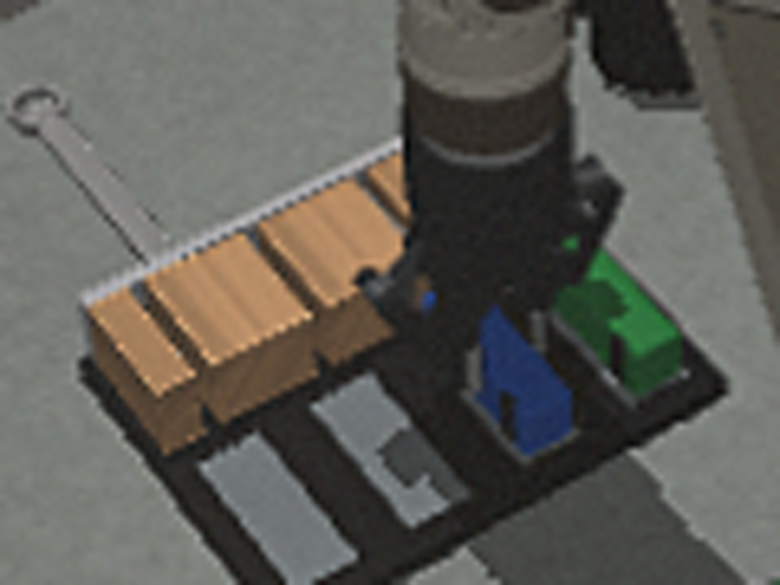

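Emit:
apply_moves(
  targets=[0.005,-0.008,0,0,0,0,0,0.005,-0.008,0,0,0,0,0,0.005,0,0,0,0,0,0.52,0.005,0,0,0,0,0,0.52,0.005,0,0,0,0,0,0.52,0.005,0,0,0,0,0,0.52,0,0,0,0,0,0,0.52,-0.1,0,0,0,0,0,0.52,-0.2,0,0,0,0,0,0.52,-0.35,0,0,0,0,0,0.52,-0.5,0,0,0,0,0,0.52,-0.5,0,0,0,0,0,0.52],
)

```text
clock: 21.53
eef_pos: [0.5835, -0.0469, 0.1588]
tool_rot: [-0.483, 0.517, 0.475, 0.524]
ft_force: [0.8, -0.0, 1.2]
grip_width: 0.0442
```

Run:
```python
from sc import *
plan([.4815,-.4435,.13],1.571-.162)
p,d=grab('top','m');scr(p)
grab('side','m');crop('side','m',190,130,480,290,2.7);crop('top','m',230,110,430,270,3.5)
```

```text
t 21.53 pos [ 0.5835 -0.0469  0.1588] F [ 0.7847 -0.0178  1.2309] w 0.0442 q [-0.0798  0.4351  0.0915  1.2118 -0.0008  0.0029]
tool x [ 0.0152 -0.0021 -0.9999] z [ 0.0827  0.9966 -0.0008] jaw ang 1.488
turn units [ 0.158  -0.0004  0.0307]
shift units [ 0.1124  0.2771 -1.6145]
green centre [ 571.4 -108.8] size [31. 95.] ang -6.0
green centre [405.5 265.7] size [120. 267.] ang 0.1
green centre [390.8 -70.1] size [19. 27.] ang 65.0
blue centre [ 808.4 -696.5] size [ 15. 121.] ang -83.5
or centre [672.2  83.2] size [29. 67.] ang 1.4
or centre [660.2 -88.8] size [42. 67.] ang -4.8
or centre [ 655.4 -131.3] size [25. 68.] ang -4.3
or centre [ 480.  -441.4] size [33. 92.] ang -9.3
or centre [ 390.5 -621.3] size [34. 93.] ang 48.8
```

View pics/side_m_c190_130.png

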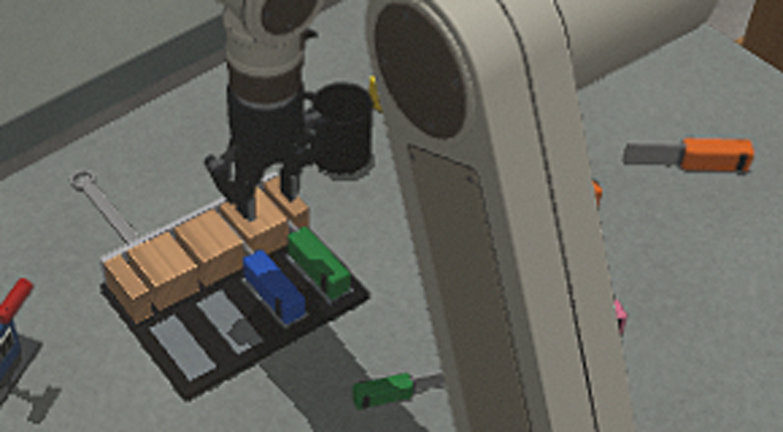

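View pics/top_m_c230_110.png

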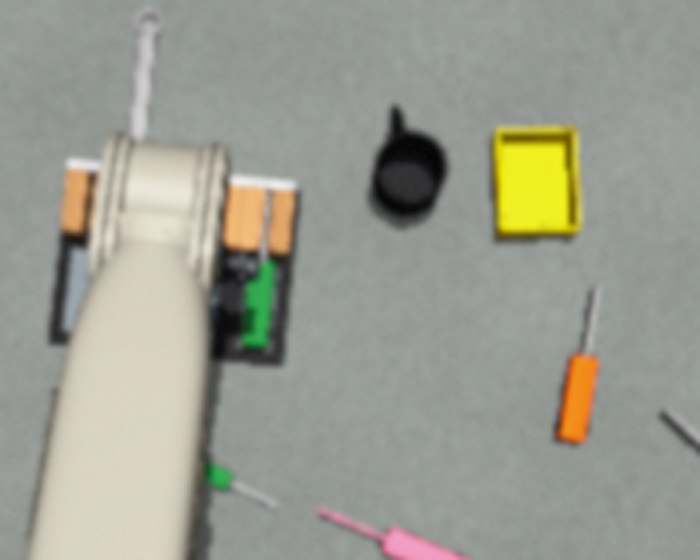

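Emit:
apply_moves(
  targets=[0.03,0.14,-0.82,0.08,0,0.02,0.6,0.03,0.14,-0.82,0.08,0,0.03,0.6,0.03,0.14,-0.82,0.08,0,0.03,0.6,0.03,0.14,-0.82,0.08,0,0.03,0.6,0.03,0.14,-0.82,0.08,0,0.03,0.6,0.03,0.14,-0.82,0.08,0,0.03,0.6,0.03,0.14,-0.82,0.08,0,0.03,0.6],
)

```text
clock: 22.22
eef_pos: [0.5245, -0.2499, 0.1408]
tool_rot: [-0.462, 0.535, 0.472, 0.527]
ft_force: [-0.4, 1.5, -0.2]
grip_width: 0.0511
```

Run:
```python
from sc import *
plan([.4815,-.4435,.12],1.571-.162)
```

```text
t 22.22 pos [ 0.5245 -0.2499  0.1408] F [-0.3544  1.4914 -0.1725] w 0.0511 q [-0.4417  0.4643  0.0886  1.2122 -0.0055 -0.314 ]
tool x [-0.0178  0.0023 -0.9998] z [0.1273 0.9919 0.0001] jaw ang 1.443
turn units [ 0.0682 -0.0005 -0.0359]
shift units [ 0.0844  0.0706 -0.79  ]
```

Emit:
apply_moves(
  targets=[0.08,0.07,-0.77,0.068,0,-0.02,0.6,0.08,0.07,-0.77,0.068,0,-0.02,0.6,0.08,0.07,-0.77,0.068,0,-0.02,0.6,0.08,0.07,-0.77,0.068,0,-0.02,0.6,0.08,0.07,-0.77,0.068,0,-0.02,0.6,0.08,0.07,-0.77,0.068,0,-0.02,0.6,0.08,0.07,-0.77,0.068,0,-0.02,0.6,0.08,0.07,-0.77,0.068,0,-0.02,0.6,0.08,0.07,-0.77,0.068,0,-0.02,0.6],
)

```text
clock: 22.97
eef_pos: [0.486, -0.4346, 0.1229]
tool_rot: [-0.459, 0.538, 0.461, 0.536]
ft_force: [-0.5, 0.3, 0.3]
grip_width: 0.0511
```

Run:
```python
from sc import *
plan([.4815,-.4435,.009],1.571-.162)
p,d=grab('side','n');p,d=grab('top','n');scr(p)
crop('top','n',150,90,460,290,2.5)
```

```text
t 22.97 pos [ 0.486  -0.4346  0.1229] F [-0.5325  0.3098  0.2652] w 0.0511 q [-0.7281  0.6053  0.2773  1.2473 -0.0033 -0.5741]
tool x [-0.0056  0.0006 -1.    ] z [ 0.1534  0.9882 -0.0003] jaw ang 1.417
turn units [ 0.0155 -0.0007 -0.0112]
shift units [ 0.4557  0.0097 -0.0378]
green centre [ 571.3 -108.1] size [31. 94.] ang -3.6
green centre [405.5 265.6] size [120. 267.] ang 0.0
green centre [397.7 -55.5] size [19. 60.] ang 64.9
blue centre [ 808.4 -696.5] size [ 15. 121.] ang -83.5
blue centre [575.8 -45.4] size [36. 98.] ang -4.6
or centre [659.2 -83.6] size [53. 70.] ang -4.8
or centre [ 655.3 -131.3] size [24. 68.] ang -3.8
or centre [ 390.5 -621.3] size [34. 93.] ang 48.8
```

View pics/top_n_c150_90.png

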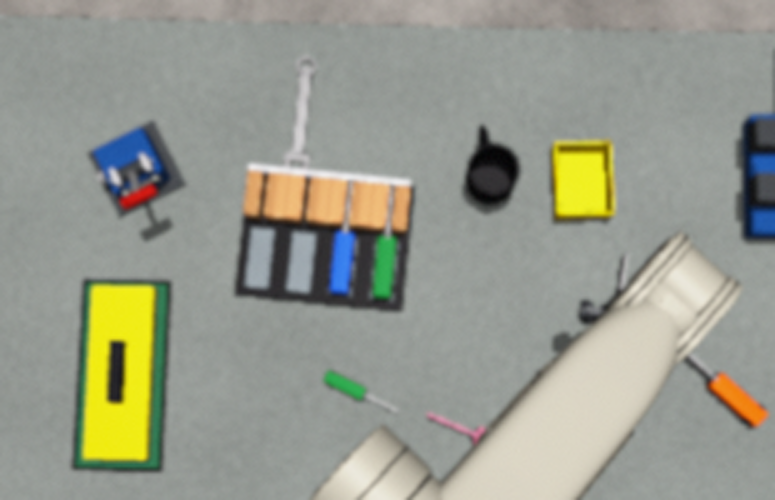

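View pics/side_n.png

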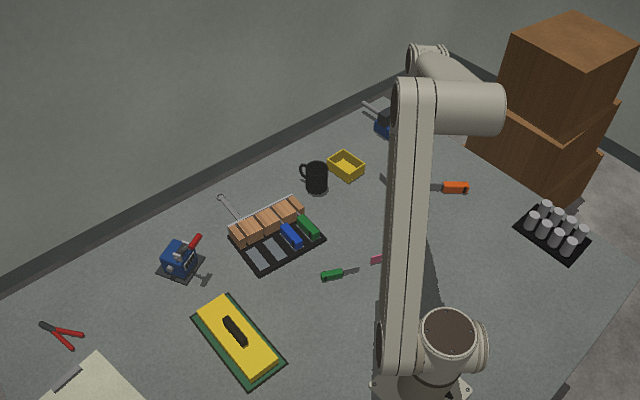

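Blue and green sit in their slots; the cover lies on the mat; the orange's tip is at top crop (627,258), unmoved. Descending on orange.

Emit:
apply_moves(
  targets=[0.1,0.01,-0.037,0.015,0,-0.01,0.6,0.22,0.01,-0.037,0.015,0,-0.01,0.6,0.34,0.01,-0.037,0.015,0,-0.01,0.6,0.42,0.01,-0.037,0.015,0,-0.01,0.6,0.453,0.01,-0.037,0.015,0,-0.01,0.6,0.453,0.01,-0.037,0.015,0,-0.01,0.6,0.453,0.01,-0.037,0.015,0,-0.01,0,0.453,0.01,-0.037,0.015,0,-0.01,0,0.453,0.01,-0.037,0.015,0,-0.01,0,0.453,0.01,-0.037,0.015,0,-0.01,0,0.453,0.01,-0.037,0.015,0,-0.01,0,0.453,0.01,-0.037,0.015,0,-0.01,0],
)

```text
clock: 24.07
eef_pos: [0.4821, -0.4467, 0.0125]
tool_rot: [-0.459, 0.539, 0.455, 0.539]
ft_force: [-0.7, -0.5, 6.1]
grip_width: 0.0267
```

Run:
```python
from sc import *
plan([.4815,-.4435,.12],1.571-.162)
```

```text
t 24.07 pos [ 0.4821 -0.4467  0.0125] F [-0.7172 -0.4602  6.1162] w 0.0267 q [-0.747   0.7019  0.1453  1.0088 -0.0006 -0.5829]
tool x [ 0.0036 -0.0041 -1.    ] z [ 0.1634  0.9866 -0.0035] jaw ang 1.407
turn units [-0.0046 -0.0069  0.0085]
shift units [-0.43    0.0028  0.0107]
```

Emit:
apply_moves(
  targets=[0,0,0,0,0,0,0,-0.1,0,0,0,0,0,0,-0.2,0,0,0,0,0,0,-0.3,0,0,0,0,0,0,-0.4,0,0,0,0,0,0,-0.4,0,0,0,0,0,0],
)

```text
clock: 24.57
eef_pos: [0.4832, -0.4481, 0.1166]
tool_rot: [-0.461, 0.539, 0.453, 0.539]
ft_force: [1.1, -0.9, -1.3]
grip_width: 0.0265
```

Run:
```python
from sc import *
plan([.577,.0156,.105],1.488)
```

```text
t 24.57 pos [ 0.4832 -0.4481  0.1166] F [ 1.0795 -0.8932 -1.319 ] w 0.0265 q [-0.7471  0.6104  0.2691  1.2179 -0.0013 -0.5826]
tool x [ 0.0076 -0.0088 -0.9999] z [ 0.1638  0.9865 -0.0075] jaw ang 1.406
turn units [-0.1635 -0.0157  0.0173]
shift units [ 0.0328 -0.0662  1.8914]
```

Emit:
apply_moves(
  targets=[-0.05,0.1,0.2,0,0,0,0,-0.05,0.1,0.95,-0.08,0,0.017,0,-0.05,0.1,0.95,-0.08,0,0.017,0,-0.05,0.1,0.95,-0.08,0,0.017,0,-0.05,0.1,0.95,-0.08,0,0.017,0,-0.05,0.1,0.95,-0.08,0,0.017,0,-0.05,0.1,0.95,-0.08,0,0.017,0,-0.05,0.1,0.95,-0.08,0,0.017,0],
)

```text
clock: 25.23
eef_pos: [0.4946, -0.2051, 0.1217]
tool_rot: [-0.467, 0.532, 0.471, 0.527]
ft_force: [-0.0, 0.1, -1.4]
grip_width: 0.0271
```

Run:
```python
from sc import *
plan([.5767,.0156,.105],1.488)
```

```text
t 25.23 pos [ 0.4946 -0.2051  0.1217] F [-0.0176  0.1409 -1.3779] w 0.0271 q [-0.3909  0.3882 -0.0835  1.1079 -0.004  -0.2705]
tool x [-0.0096 -0.0003 -1.    ] z [ 0.1201  0.9928 -0.0015] jaw ang 1.450
turn units [-0.0752 -0.0026 -0.019 ]
shift units [ 0.0634 -0.2205  0.916 ]
```

Emit:
apply_moves(
  targets=[0.03,-0.1,0.4,-0.04,0,0,0,0.06,-0.22,0.91,-0.075,0,-0.015,0,0.06,-0.22,0.91,-0.075,0,-0.015,0,0.06,-0.22,0.91,-0.075,0,-0.015,0,0.06,-0.22,0.91,-0.075,0,-0.015,0,0.06,-0.22,0.91,-0.075,0,-0.015,0,0.06,-0.22,0.91,-0.075,0,-0.015,0,0.06,-0.22,0.91,-0.075,0,-0.015,0,0.06,-0.22,0.91,-0.075,0,-0.015,0,0.06,-0.22,0.91,-0.075,0,-0.015,0],
)

```text
clock: 26.07
eef_pos: [0.5771, 0.0098, 0.1062]
tool_rot: [-0.477, 0.523, 0.477, 0.521]
ft_force: [-0.8, 0.5, -1.6]
grip_width: 0.0269
```

Run:
```python
from sc import *
plan([.5767,.0156,.085],1.488)
```

```text
t 26.07 pos [0.5771 0.0098 0.1062] F [-0.7886  0.4873 -1.5975] w 0.0269 q [ 0.0178  0.4729  0.0067  1.1064 -0.0016  0.1073]
tool x [-0.0018 -0.0017 -1.    ] z [ 0.0894  0.996  -0.0018] jaw ang 1.481
turn units [-0.0134 -0.0036 -0.0033]
shift units [0.0847 0.0035 0.0231]
```

Emit:
apply_moves(
  targets=[0.04,0,0,0,0,0,0,0.04,0,0,0,0,0,0,0.04,0,0,0,0,0,0,0.04,0,0,0,0,0,0],
)

```text
clock: 26.4
eef_pos: [0.5771, 0.0111, 0.0962]
tool_rot: [-0.477, 0.522, 0.478, 0.521]
ft_force: [-0.8, -0.1, -2.2]
grip_width: 0.027
```

Run:
```python
from sc import *
plan([.5767,.0156,.06],1.488)
```

```text
t 26.40 pos [0.5771 0.0111 0.0962] F [-0.7723 -0.1334 -2.1865] w 0.0270 q [ 0.0198  0.4818 -0.007   1.0837 -0.001   0.1077]
tool x [-0.0017 -0.0011 -1.    ] z [ 0.0878  0.9961 -0.0012] jaw ang 1.483
turn units [-0.0103 -0.0024 -0.0032]
shift units [0.1448 0.003  0.0179]
```

Emit:
apply_moves(
  targets=[0,0.002,0.017,-0.01,0,0,0,0,0.002,0.017,-0.01,0,0,0,0,0.002,0.017,-0.01,0,0,0,0,0.002,0.017,-0.01,0,0,0,0.03,0.002,0.017,-0.01,0,0,0,0.05,0.002,0.017,-0.01,0,0,0,0.05,0.002,0.017,-0.01,0,0,0],
)

```text
clock: 26.98
eef_pos: [0.5761, 0.0161, 0.0822]
tool_rot: [-0.479, 0.521, 0.48, 0.519]
ft_force: [-0.6, 0.2, -1.4]
grip_width: 0.0268
```

Run:
```python
from sc import *
plan([.5767,.0156,.06],1.488)
```

```text
t 26.98 pos [0.5761 0.0161 0.0822] F [-0.6324  0.2347 -1.4187] w 0.0268 q [ 0.0285  0.4951 -0.0252  1.0545 -0.001   0.1102]
tool x [-0.004  -0.0012 -1.    ] z [ 0.0816  0.9967 -0.0015] jaw ang 1.489
turn units [ 0.0022 -0.003  -0.0078]
shift units [ 0.0888 -0.0029 -0.0016]
```

Emit:
apply_moves(
  targets=[0.03,-0.002,-0.002,0.002,0,0,0,0.06,-0.002,-0.002,0.002,0,0,0,0.08,-0.002,-0.002,0.002,0,0,0,0.1,-0.002,-0.002,0.002,0,0,0,0.1,-0.002,-0.002,0.002,0,0,0,0.1,-0.002,-0.002,0.002,0,0,0],
)

```text
clock: 27.48
eef_pos: [0.5774, 0.0155, 0.0584]
tool_rot: [-0.479, 0.521, 0.479, 0.519]
ft_force: [0.1, 0.1, -2.0]
grip_width: 0.0269
```

Run:
```python
from sc import *
plan([.5767,.0156,.0245],1.488)
grab('side','o');crop('side','o',215,180,335,270,6.5)
```

```text
t 27.48 pos [0.5774 0.0155 0.0584] F [ 0.1464  0.0775 -2.0333] w 0.0269 q [ 0.0274  0.5203 -0.0526  1.0001 -0.001   0.1102]
tool x [-0.0021 -0.0011 -1.    ] z [ 0.0827  0.9966 -0.0013] jaw ang 1.488
turn units [-0.     -0.0025 -0.0041]
shift units [0.1355 0.0025 0.0003]
```

View pics/side_o_c215_180.png

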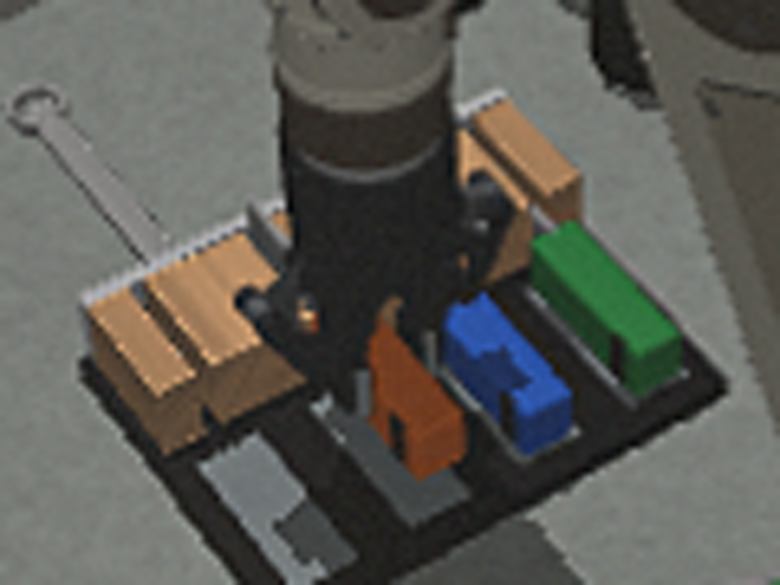

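Blade has entered the third slot (top edge at crop (265,225)) without contact force; continue down and home.

Emit:
apply_moves(
  targets=[0.04,0,0,0,0,0,0,0.08,0,0,0,0,0,0,0.11,0,0,0,0,0,0,0.13,0,0,0,0,0,0,0.138,0,0,0,0,0,0,0.138,-0.01,0,0,0,0,0,0.138,-0.02,0,0,0,0,0,0.138,-0.028,0,0,0,0,0,0.138,-0.034,0,0,0,0,0,0.138,-0.034,0,0,0,0,0],
)

```text
clock: 28.37
eef_pos: [0.582, 0.0152, 0.0245]
tool_rot: [-0.477, 0.523, 0.481, 0.518]
ft_force: [-13.6, 1.3, 11.2]
grip_width: 0.0267
```

Emit:
apply_moves(
  targets=[0,0,0,0,0,0,0,0,0.01,0,0,0,0,0.52,0,0.01,0,0,0,0,0.52,0,0.01,0,0,0,0,0.52,0,0.01,0,0,0,0,0.52,0,0.01,0,0,0,0,0.52,-0.1,0.01,0,0,0,0,0.52,-0.25,0.01,0,0,0,0,0.52,-0.4,0.01,0,0,0,0,0.52,-0.56,0.01,0,0,0,0,0.4,-0.72,0.01,0,0,0,0,0.2,-0.8,0.01,0,0,0,0,0],
)

```text
clock: 29.37
eef_pos: [0.5862, 0.0152, 0.2304]
tool_rot: [-0.481, 0.519, 0.477, 0.522]
ft_force: [1.2, -0.2, 0.5]
grip_width: 0.0108
```

Run:
```python
from sc import *
plan([.48,.05,.23],1.488)
grab('side','p');crop('side','p',140,170,340,290,3.9)
```

```text
t 29.37 pos [0.5862 0.0152 0.2304] F [ 1.2103 -0.2452  0.5245] w 0.0108 q [ 0.0265  0.409   0.2397  1.394  -0.0011  0.1093]
tool x [ 0.0075 -0.0009 -1.    ] z [ 0.0828  0.9966 -0.0002] jaw ang 1.488
turn units [-0.0002 -0.0005  0.0152]
shift units [-0.0018  0.4348  0.1036]
```

View pics/side_p_c140_170.png

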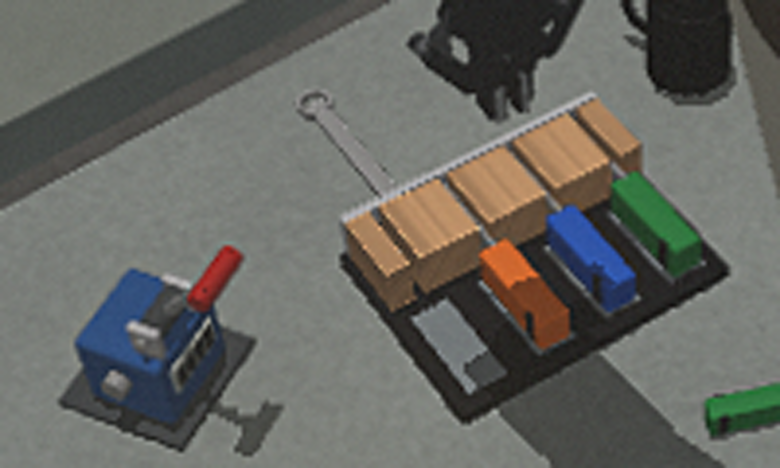

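Run:
```python
from sc import *
import cv2
crop('top','n',0,0,640,400,1.25)
def red(f,roi):
    p=np.load(f)['p'];h=cv2.cvtColor(p,cv2.COLOR_RGB2HSV)
    m=((h[...,0]<6)|(h[...,0]>172))&(h[...,1]>140)
    mm=np.zeros_like(m);x0,y0,x1,y1=roi;mm[y0:y1,x0:x1]=m[y0:y1,x0:x1]
    v,u=np.nonzero(mm);c=np.array([u.mean(),v.mean()])
    w,V=np.linalg.eigh(np.cov(np.c_[u,v].T));ax=V[:,1]
    t=(np.c_[u,v]-c)@ax
    print(f,len(u),c,"ends",c+ax*t.min(),c+ax*t.max());return c,c+ax*t.min(),c+ax*t.max()
T=red('top_n.npz',(185,145,225,185));S=red('side_p.npz',(180,225,210,260))
def tri(a,b):
    o1,d1=ray('top',[a]);o2,d2=ray('side',[b]);d1=d1[0]/np.linalg.norm(d1);d2=d2[0]/np.linalg.norm(d2)
    A=np.c_[d1,-d2];s=np.linalg.lstsq(A,o2-o1,rcond=None)[0];P,Q=o1+s[0]*d1,o2+s[1]*d2
    return (P+Q)/2,np.linalg.norm(P-Q)
print("grip",tri(T[0],S[0]))
for z in(.157,): 
  for q in T: print("top z",onz('top',[q],z))
  for q in S: print("side z",onz('side',[q],z))
```

```text
top_n.npz 79 [205.1266 168.3038] ends [212.0013 165.0026] [198.2833 171.5899]
side_p.npz 99 [194.6162 240.7677] ends [199.6504 233.7492] [189.4169 248.0163]
grip (array([0.6441, 0.2284, 0.1578]), np.float64(0.0014194355446692146))
top z [[0.6438 0.228  0.157 ]]
top z [[0.6559 0.2051 0.157 ]]
top z [[0.6318 0.2508 0.157 ]]
side z [[0.6453 0.2287 0.157 ]]
side z [[0.6578 0.2052 0.157 ]]
side z [[0.6327 0.2524 0.157 ]]
```

View pics/top_n_c0_0.png

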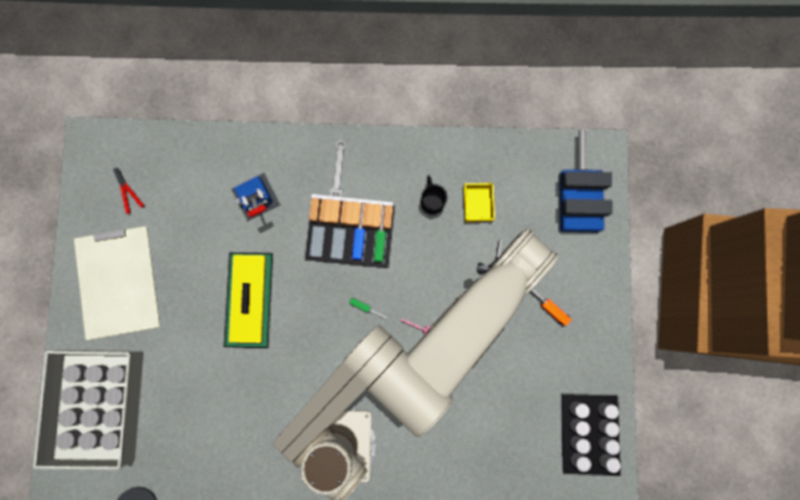

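Emit:
apply_moves(
  targets=[0,0.05,0.15,-0.1,0,0,0,0,0.05,0.3,-0.3,0,0,0,0,0,0.5,-0.5,0,0,0,0,-0.15,0.7,-0.6,0,0,0,0,-0.15,0.78,-0.6,0,0,0,0,-0.15,0.78,-0.6,0,0,0,0,-0.15,0.78,-0.6,0,0,0],
)

```text
clock: 30.0
eef_pos: [0.6377, 0.2094, 0.2218]
tool_rot: [-0.552, 0.443, 0.553, 0.441]
ft_force: [-0.5, -1.2, 0.4]
grip_width: 0.0002
```

Run:
```python
from sc import *
plan([.644,.228,.19],2.056)
```

```text
t 30.00 pos [0.6377 0.2094 0.2218] F [-0.4526 -1.2329  0.4005] w 0.0002 q [ 0.3174  0.6073  0.538   1.5048 -0.0005  0.0963]
tool x [-0.003  -0.0015 -1.    ] z [-0.2194  0.9756 -0.0008] jaw ang 1.792
turn units [-0.5281 -0.0008 -0.0066]
shift units [ 0.1269 -0.0414  0.0673]
```

Emit:
apply_moves(
  targets=[0.05,-0.04,0.067,-0.25,0,0,0,0.127,-0.041,0.067,-0.528,0,0,0,0.127,-0.041,0.067,-0.528,0,0,0,0.127,-0.041,0.067,-0.528,0,0,0,0.127,-0.041,0.067,-0.528,0,0,0,0.127,-0.041,0.067,-0.528,0,0,0,0.127,-0.041,0.067,-0.528,0,0,0],
)

```text
clock: 30.58
eef_pos: [0.6444, 0.2243, 0.1942]
tool_rot: [0.605, -0.367, -0.604, -0.367]
ft_force: [-0.4, -0.0, -0.3]
grip_width: -0.0
```

Run:
```python
from sc import *
plan([.644,.228,.19],2.056)
o=bot.get_obs();M=R.from_quat(o['tool_rot']).as_matrix();p=o['eef_pos']
xd=np.array([.885,.466,0]);H=np.array([.6953,.2553,.088])
for ph in(.87,.7,.55,.4,.25,.12,.04,.0):
    P=H-90e-3*np.cos(ph)*xd+[0,0,90e-3*np.sin(ph)+.009]
    print(ph,P,np.round(M.T@(P-p)/.25,3))
grab('side','q');crop('side','q',140,170,340,290,3.9)
```

```text
t 30.58 pos [0.6444 0.2243 0.1942] F [-0.3677 -0.0093 -0.3092] w -0.0000 q [ 0.3352  0.6341  0.5139  1.4494 -0.0007 -0.1436]
tool x [ 0.0014 -0.0003 -1.    ] z [-0.4608  0.8875 -0.0009] jaw ang 2.050
turn units [-0.0126 -0.0018  0.0022]
shift units [ 0.0168 -0.0056  0.014 ]
0.87 [0.6439 0.2283 0.1658] [ 0.114 -0.006  0.015]
0.7 [0.6344 0.2232 0.155 ] [0.157 0.038 0.015]
0.55 [0.6274 0.2195 0.144 ] [0.201 0.069 0.015]
0.4 [0.6219 0.2167 0.132 ] [0.248 0.094 0.015]
0.25 [0.6181 0.2147 0.1193] [0.3   0.111 0.015]
0.12 [0.6162 0.2137 0.1078] [0.346 0.12  0.015]
0.04 [0.6157 0.2134 0.1006] [0.374 0.122 0.015]
0.0 [0.6157 0.2134 0.097 ] [0.389 0.122 0.015]
```

View pics/side_q_c140_170.png

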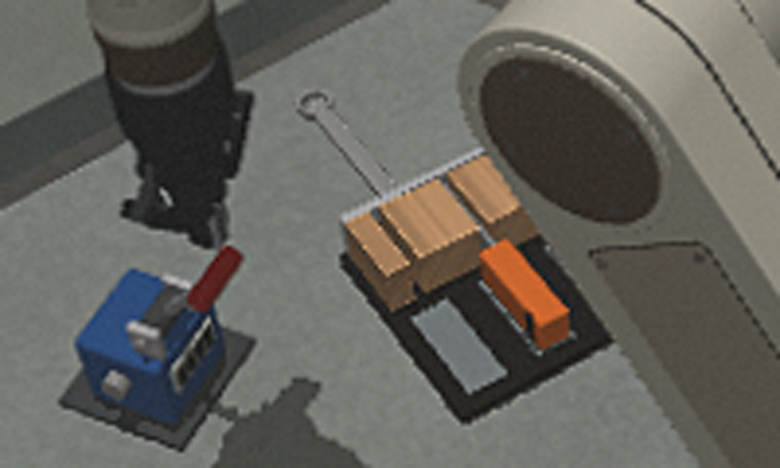

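Emit:
apply_moves(
  targets=[0.09,-0.006,0.015,0,0,0,0,0.115,-0.006,0.015,0,0,0,0,0.157,0.038,0.015,0,0,0,0,0.201,0.069,0.015,0,0,0,0,0.248,0.094,0.015,0,0,0,0,0.3,0.111,0.015,0,0,0,0,0.346,0.12,0.015,0,0,0,0,0.374,0.122,0.015,0,0,0,0,0.382,0.122,0.015,0,0,0,0,0.382,0.122,0.015,0,0,0,0,0.382,0.122,0.015,0,0,0,0],
)

```text
clock: 31.55
eef_pos: [0.6133, 0.2128, 0.0999]
tool_rot: [-0.604, 0.368, 0.605, 0.365]
ft_force: [-9.6, -4.5, 15.5]
grip_width: -0.0003
```

Run:
```python
from sc import *
plan([.6157,.2134,.098],2.056)
grab('side','r');crop('side','r',140,170,340,290,3.9)
```

```text
t 31.55 pos [0.6133 0.2128 0.0999] F [-9.5793 -4.5152 15.4599] w -0.0003 q [ 0.3348  0.6149  0.2319  1.1913 -0.0016 -0.1456]
tool x [-0.0028 -0.0027 -1.    ] z [-0.4621  0.8868 -0.0011] jaw ang 2.051
turn units [-0.0097 -0.0022 -0.0075]
shift units [ 0.0075 -0.0096 -0.0024]
```

View pics/side_r_c140_170.png

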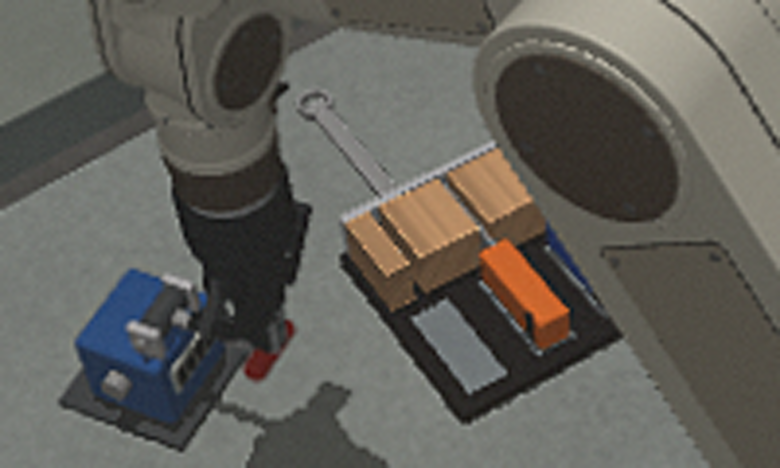

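Emit:
apply_moves(
  targets=[-0.05,0,0,0,0,0,0,-0.12,-0.01,0,0,0,0,0,-0.2,-0.03,0,0,0,0,0,-0.3,-0.08,0,0,0,0,0,-0.38,-0.125,0,0,0,0,0,-0.38,-0.125,0,0,0,0,0,-0.38,-0.125,0,0,0,0,0,-0.38,-0.125,0,0,0,0,0,-0.38,-0.125,0,0,0,0,0],
)

```text
clock: 32.35
eef_pos: [0.6416, 0.2282, 0.1901]
tool_rot: [-0.604, 0.368, 0.606, 0.365]
ft_force: [-0.5, -0.6, -0.6]
grip_width: -0.0003
```

Run:
```python
from sc import *
plan([.6439,.2283,.1658],2.056)
grab('side','s');crop('side','s',140,170,340,290,3.9)
```

```text
t 32.35 pos [0.6416 0.2282 0.1901] F [-0.496  -0.5992 -0.6123] w -0.0003 q [ 0.342   0.6376  0.5096  1.4475 -0.0007 -0.1391]
tool x [-0.0043 -0.0022 -1.    ] z [-0.4627  0.8865 -0.    ] jaw ang 2.052
turn units [-0.0084  0.     -0.0096]
shift units [ 0.0973 -0.009  -0.0038]
```

View pics/side_s_c140_170.png

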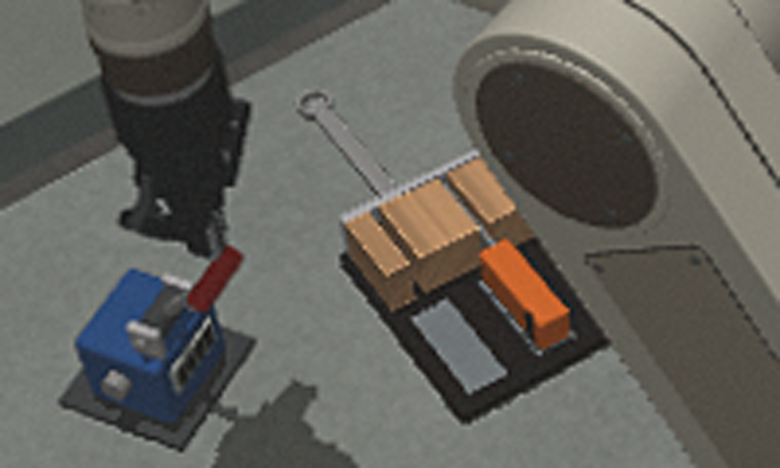

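Emit:
apply_moves(
  targets=[0.08,-0.006,0,0,0,0,0,0.1,-0.006,0,0,0,0,0,0.14,0.035,0,0,0,0,0,0.184,0.064,0,0,0,0,0,0.231,0.088,0,0,0,0,0,0.283,0.105,0,0,0,0,0,0.329,0.114,0,0,0,0,0,0.357,0.116,0,0,0,0,0,0.367,0.116,0,0,0,0,0,0.367,0.116,0,0,0,0,0,0.367,0.116,0,0,0,0,0],
)

```text
clock: 33.32
eef_pos: [0.6158, 0.2144, 0.1007]
tool_rot: [-0.604, 0.368, 0.605, 0.365]
ft_force: [-2.9, -1.4, 5.3]
grip_width: 0.0001
```

Emit:
apply_moves(
  targets=[-0.05,0,0,0,0,0,0,-0.12,-0.01,0,0,0,0,0,-0.2,-0.03,0,0,0,0,0,-0.3,-0.08,0,0,0,0,0,-0.37,-0.12,0,0,0,0,0,-0.37,-0.12,0,0,0,0,0,-0.37,-0.12,0,0,0,0,0,-0.37,-0.12,0,0,0,0,0,-0.37,-0.12,0,0,0,0,0],
)

```text
clock: 34.07
eef_pos: [0.6422, 0.2286, 0.1904]
tool_rot: [-0.604, 0.368, 0.606, 0.365]
ft_force: [-0.2, 0.4, 0.5]
grip_width: -0.0003
```

Emit:
apply_moves(
  targets=[0.08,-0.006,0,0,0,0,0,0.1,-0.006,0,0,0,0,0,0.14,0.035,0,0,0,0,0,0.184,0.064,0,0,0,0,0,0.231,0.088,0,0,0,0,0,0.283,0.105,0,0,0,0,0,0.329,0.114,0,0,0,0,0,0.357,0.116,0,0,0,0,0,0.37,0.116,0,0,0,0,0,0.37,0.116,0,0,0,0,0,0.37,0.116,0,0,0,0,0],
)

```text
clock: 34.98
eef_pos: [0.6164, 0.2148, 0.1006]
tool_rot: [-0.604, 0.368, 0.605, 0.365]
ft_force: [-2.6, -2.1, 5.8]
grip_width: -0.0002
```

Emit:
apply_moves(
  targets=[-0.05,0,0,0,0,0,0,-0.12,-0.01,0,0,0,0,0,-0.2,-0.03,0,0,0,0,0,-0.3,-0.08,0,0,0,0,0,-0.37,-0.12,0,0,0,0,0,-0.37,-0.12,0,0,0,0,0,-0.37,-0.12,0,0,0,0,0,-0.37,-0.12,0,0,0,0,0,-0.37,-0.12,0,0,0,0,0],
)

```text
clock: 35.73
eef_pos: [0.6431, 0.229, 0.1903]
tool_rot: [-0.604, 0.368, 0.606, 0.365]
ft_force: [-0.5, 0.6, -0.2]
grip_width: 0.0
```

Run:
```python
from sc import *
plan([.6439,.2283,.1658],2.056)
grab('side','t');crop('side','t',140,170,340,290,3.9)
```

```text
t 35.73 pos [0.6431 0.229  0.1903] F [-0.5265  0.5614 -0.2093] w 0.0000 q [ 0.3424  0.6424  0.5184  1.4525 -0.0006 -0.1388]
tool x [-0.0051 -0.0025 -1.    ] z [-0.4628  0.8865  0.0002] jaw ang 2.052
turn units [-0.0081  0.0004 -0.0114]
shift units [ 0.0982 -0.0022 -0.0041]
```

Emit:
apply_moves(
  targets=[0.08,-0.006,0,0,0,0,0,0.1,-0.006,0,0,0,0,0,0.14,0.035,0,0,0,0,0,0.184,0.064,0,0,0,0,0,0.231,0.088,0,0,0,0,0,0.283,0.105,0,0,0,0,0,0.329,0.114,0,0,0,0,0,0.36,0.118,0,0,0,0,0,0.378,0.118,0,0,0,0,0,0.378,0.118,0,0,0,0,0,0.378,0.118,0,0,0,0,0],
)

```text
clock: 36.7
eef_pos: [0.6157, 0.2143, 0.0999]
tool_rot: [-0.604, 0.369, 0.606, 0.365]
ft_force: [-7.8, -4.1, 14.1]
grip_width: 0.0002
```

Emit:
apply_moves(
  targets=[-0.05,0,0,0,0,0,0,-0.12,-0.01,0,0,0,0,0,-0.2,-0.03,0,0,0,0,0,-0.3,-0.08,0,0,0,0,0,-0.378,-0.12,0,0,0,0,0,-0.378,-0.12,0,0,0,0,0,-0.378,-0.12,0,0,0,0,0,-0.378,-0.12,0,0,0,0,0,-0.378,-0.12,0,0,0,0,0],
)

```text
clock: 37.45
eef_pos: [0.6435, 0.2292, 0.1904]
tool_rot: [-0.604, 0.368, 0.606, 0.365]
ft_force: [0.0, 0.7, -0.5]
grip_width: 0.0
```

Emit:
apply_moves(
  targets=[0.08,-0.006,0,0,0,0,0,0.1,-0.006,0,0,0,0,0,0.14,0.035,0,0,0,0,0,0.184,0.064,0,0,0,0,0,0.231,0.088,0,0,0,0,0,0.283,0.105,0,0,0,0,0,0.329,0.114,0,0,0,0,0,0.36,0.118,0,0,0,0,0,0.38,0.118,0,0,0,0,0,0.38,0.118,0,0,0,0,0,0.38,0.118,0,0,0,0,0],
)

```text
clock: 38.37
eef_pos: [0.6159, 0.2144, 0.0998]
tool_rot: [-0.604, 0.369, 0.606, 0.365]
ft_force: [-9.0, -3.7, 16.9]
grip_width: -0.0005
```

Emit:
apply_moves(
  targets=[-0.05,0,0,0,0,0,0,-0.12,-0.01,0,0,0,0,0,-0.2,-0.03,0,0,0,0,0,-0.3,-0.08,0,0,0,0,0,-0.45,-0.12,0,0,0,0,0,-0.6,-0.12,0,0,0,0,0,-0.7,-0.12,0,0,0,0,0,-0.7,0,0,0,0,0,0,-0.7,0.3,0,0,0,0,0,-0.7,0.5,0,0,0,0,0,-0.7,0.5,0,0,0,0,0,-0.7,0.5,0,0,0,0,0],
)

```text
clock: 39.37
eef_pos: [0.4968, 0.1538, 0.2694]
tool_rot: [-0.601, 0.372, 0.608, 0.362]
ft_force: [0.7, 0.5, -1.0]
grip_width: -0.0002
```

Run:
```python
from sc import *
plan([.30,-.35,.25])
p,d=grab('side','u');crop('side','u',140,170,340,290,3.9);p,d=grab('top','u');crop('top','u',150,90,350,290,3)
```

```text
t 39.37 pos [0.4968 0.1538 0.2694] F [ 0.7105  0.4626 -0.9646] w -0.0002 q [ 0.301   0.2833  0.1602  1.4657 -0.0012 -0.1791]
tool x [-0.0169 -0.0065 -0.9998] z [-0.4618  0.887   0.0021] jaw ang 2.051
shift units [ 0.1038  1.6272 -1.4242]
```

View pics/side_u_c140_170.png

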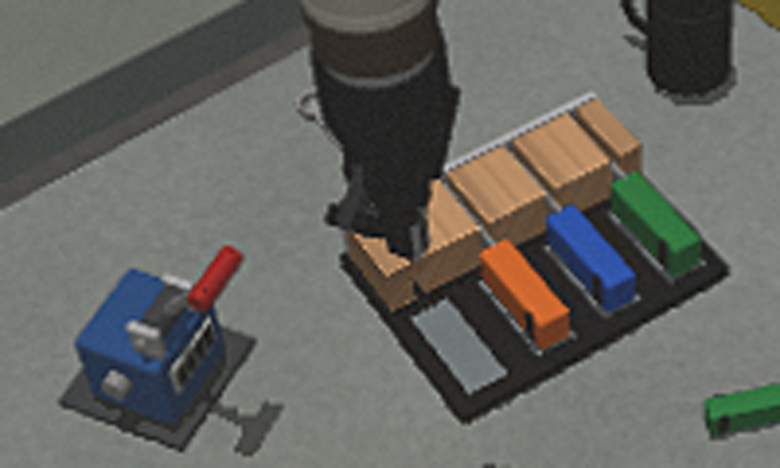

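View pics/top_u_c150_90.png

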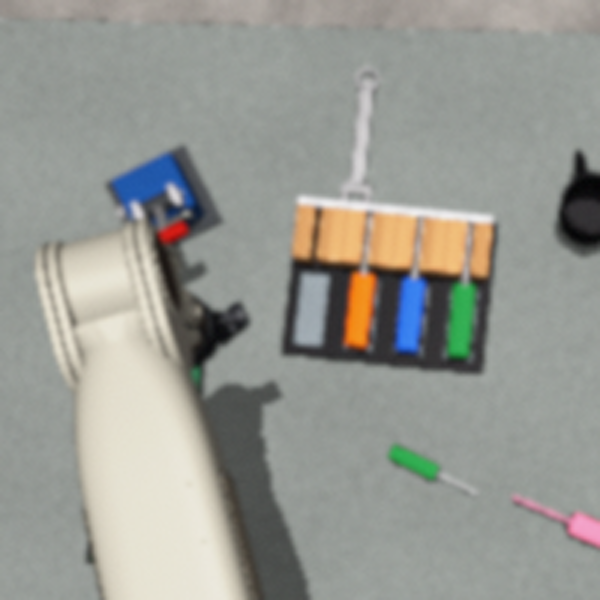

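Run:
```python
from h import *
z=np.load("top_u.npz");p=z['p']
c,s=np.cos(-.083),np.sin(-.083);O=np.array([.6105,-.0182])
for nm,a,b in(("green",40,85),("blue",100,125),("or",5,17)):
  for m,st,ce in blobs(p,a,b):
    cs=max(cv2.findContours(m.astype(np.uint8),0,2)[0],key=cv2.contourArea).reshape(-1,2)
    W=onz("top",cs,.046)[:,:2]-O;L=np.c_[c*W[:,0]+s*W[:,1],-s*W[:,0]+c*W[:,1]]*1000
    r=cv2.minAreaRect(np.float32(L))
    if -60<r[0][0]<0 and abs(r[0][1])<120: print(nm,np.round(r[0],1),np.round(r[1],0),round(r[2],1),"x",L[:,0].min(),L[:,0].max())
print(bot.get_obs()['ft_force'],bot.get_obs()['joint_vel'])
```

```text
green [-33.2 -93.2] [94. 31.] 1.2 x -80.18976786679521 13.976095432846929
blue [-33.9 -30.8] [97. 35.] 0.2 x -82.37808550276681 14.677976170917242
[0.364  0.7244 0.6466] [ 0.0082  0.0512  0.1167 -0.0167  0.0005 -0.0007]
```

Emit:
apply_moves(
  targets=[0,0,0,0,0,0,0,0,0,0,0,0,0,0,0,0,0,0,0,0,0,0,0,0,0,0,0,0],
)

```text
clock: 39.8
eef_pos: [0.5092, 0.1589, 0.2726]
tool_rot: [-0.605, 0.367, 0.605, 0.366]
ft_force: [0.6, -0.3, -0.2]
grip_width: -0.0
```

```bash
python3 -c "
from workcell import bot
print(bot.get_obs()['joint_vel'].round(3),bot.job_done())"
```

```text
the job is handed in; nothing more can be done
[-0.003 -0.003 -0.009  0.001 -0.002  0.001] None
```

I finished the job and handed it in at about 40 s; no verdict came back.

- **Cover:** It lies on the green mat, about 4 mm off centre and lengthwise, in the top view after placing. It was still in place in a later picture. The arm hid it in the last one.
- **Scrapers:** There were three on the bench: green, blue and orange, with no red. I lowered each into its own slot and pushed it against the back stop, with 5.5 N (green), at least 2.2 N (blue) and 13.6 N (orange) on the wrist.
    - **Green and blue:** The last top view puts both handles about 1–2 mm from their home spots.
    - **Orange:** I could not measure it that way because its colour merged with the wooden fins. I only have the push and its being level with the other two by eye.
- **Counter:** I made five full strokes, two of them spares. Strokes 1, 4 and 5 clearly reached the stop, with 14–17 N up on the wrist. Strokes 2 and 3 ended about 1 mm higher with 5–6 N, which should still be within tolerance, so I added the spares. The pictures after stroke 1 and at the end show the lever back at rest.
- **Everything else:** The mug, bin, spanner and look-alikes show no sign of having been moved, though I didn't measure that and the bin is mostly outside the last pictures. The arm ended clear of everything and was still.

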